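Lay the pipette back on its sloping rest

ROBOT

A 7-joint arm with a two-finger parallel gripper is mounted at the origin on the work surface. World frame = base frame: x ahead of the robot, y to its left, z up, the work surface at z = 0. Lengths are in m, angles in degrees, forces in N, time in s.
With the tool pointing down it reaches from about 0.35 to 0.9 m from the base axis. Payload 7.2 kg.
Tool frame: the origin (TCP) lies at the very end of the fingers, on their centre line; the grasp point (between the pads) lies 19 mm behind it; z points along the fingers, y is the line along which they close (so a half turn about z gives the same grasp; the last joint's range is limited). The gripper opens to 85 mm and grips with 20 to 120 N. Pads are 22 mm wide; open, the fingers measure 114 mm over their backs; the gripper's body (76 mm by 85 mm) begins 54 mm behind the grasp point. The pads swing forward as they close: fully open they stand 13 mm farther back than shut.
Start: joints at [61.238, 23.554, -0.728, 91.456, 0.321, 64.991, -4.71], TCP at [0.263, -0.567, 0.231] pointing down, gripper open.
Joint ranges: [-169.25, 169.25], [-16.82, 113.86], [-84.01, 82.57], [7.8, 145.47], [-59.2, 239.2], [7.22, 106.19], [-163.78, 163.78]. Speed limits (degrees/s): [136.94, 136.94, 172.46, 172.46, 180, 180, 180].

INTERFACE

Orientations are given as [roll, pitch, yaw] about the fixed x, y, z axes, in that order (R = Rz(yaw) Ry(pitch) Rx(roll)).
In Python, from workcell import manip gives the robot as it stands.
- The arm moves only by the tool apply_moves, never from a script. Its argument "commands" is a list of rows, each an object of numbers: "tx", "ty", "tz": the shift along the tool's x, y, z normalised to -1 to 1, where 1 is 0.1 m; "wx", "wy", "wz": the turn, a rotation vector about the tool's x, y, z normalised to -1 to 1, where 1 is 45 degrees. A call has 1 to 5 rows; each row shifts and turns the commanded pose from where the row before left it, along the tool's axes as they then stand; what a row does not reach is not made up. A row lasts 1/12 s, in which the tool goes at most 41.7 mm and 7.16 degrees, less where a joint would pass 70% of its speed; a pose out of reach is approached as far as the arm can. A call with a number of a shift or a turn outside -1 to 1 is refused whole. A call with a gripper value outside its range is refused whole. "claw" is the opening, from 0 (shut) to 1 (fully open), set as the call begins (left out, the last holds). The fingers move at their own pace and stop on an object; "force" is the grip in N (left out, the last holds). Time passes only in rows, so rows that do not move let the fingers close. It gives the time, the measured TCP pose, the force, the opening and the grip force at its end, in the units of the state.
- manip.get_state(): the state, without advancing time (a new reading comes with each control period).
- manip.grab_frame(name): name is "side" or "top"; returns a dict with "frame" (400x640x3 uint8, red, green, blue), "depth" (400x640 float32, m along the optical axis (not along the pixel's ray), 0 where there is no reading), "camera_matrix" (3x3 intrinsics, pixels), "origin" and "rotation" of the camera in the world. Camera axes: x right, y down, z forward; pixel columns grow to the right and rows downward; lengths in m; the calibration is good to about 2 mm. A picture is of the moment at which its call begins.
- manip.close_job(): hands the job in; it is judged then, once.
Trained networks look in a picture, given as the dict that the camera call returned (one of the last four; its "shot" number tells which), for a name from the list of things; names that differ only in an ending like _2 or _b are one class to them, and where a whole thing is asked for, a point or a joint stands for the part that bears it (a point fixed in the world has none). Each returns a list of dicts, best first, with "score" (0 to 1); they miss things now and then, are a little off and sometimes report something else, mostly with a low value. They report only what shows in the picture. A call takes as long as a camera call. They do not tell look-alikes from the thing itself.
- manip.masks_of(picture, query): "pixels" (400x640 bool, what is visible of it) and "location" ([row, column] as shares, 0 to 1, of the picture: columns of its width, rows of its height, amid what is visible of it).
- manip.place_of(picture, query): "location" ([row, column] as shares, 0 to 1, of the picture: columns of its width, rows of its height: a listed point, or the origin of a listed thing).
The state is a dict: "time_s": time; "q": joint angles; "joint_velocities": joint speeds; "joint_efforts": joint torques, N m; "tcp_pos": TCP position; "eef_rot": TCP orientation; "contact_force": force on the tool from outside, world axes, zero at the start; "torque": the same for the moment, N m; "width": opening from 0.0 (shut) to 1.0 (fully open); "finger_force": force on a finger pad.
Only numpy, scipy, OpenCV 4.12 (cv2) and the standard library are available. Lean on these libraries where they do the work, as an engineer would, in place of code of your own. Each camera call takes 0.05 s, during which the arm holds its last target. There are 200 camera calls.

TASK

Someone parked the amber bottle inside the pipette rest: first take it out and stand it upright in the blue tray next to the clear bottle. Then lay the white pipette along the rest, nose down in the low front fork and finger hook uppermost, with the shoulder of its handle right up against the front fork; set it down gently, with both forks carrying it before you let go. Leave the clear bottle, the tip box and the green tube rack as they are.

Things in the scene. Friction and masses are not known exactly. Their poses are not given: they have to be found in the camera images.
- rest: Fixed sloping pipette rest: white base plate 150 x 90 x 8 mm carrying two blue forks on its y = 0 line. Origin under its centre on the bench, +x from the low front fork to the higher rear fork, z up. On it the pipette ends up sloping 13 to 31 degrees, tail high.
- front_rest: Low fixed front fork (blue blade) of the rest. Its origin and axes are those of rest, not the fork's middle. Blade from x = -50.5 to -44.5 mm (6 thick), 50 mm wide; notch 24 mm wide, floor 55 mm above the bench, cheeks 12 mm high. It carries the pipette's thin shaft.
- rear_rest: Rear fork: column (radius 12 mm, at x = 47.5 mm) with a blue saddle on a telescoping stem. Its origin and axes are those of rest and do not tell the saddle's height: its notch floor was left 70 to 98 mm above the bench, in no reading; feel it (shut fingers turned so that the 18 mm pad width lies across the notch fit in) or see it. It carries the pipette's handle.
- pipette: Loose white pipette, about 110 g, lies on the bench hook up. Origin: centre of the handle's underside; x towards the tail (plunger), nose at -x, z up. Handle box 120 x 28 wide x 30 high (x = -60 to 60), edges rounded 4 mm. Plunger to x = 90; blue hook on top, x = 26 to 54, up to z = 46 mm (gripper body must clear it). Centre of mass near x = -3 mm.
- shoulder (a point): Shoulder: where the handle's front end steps down to the grey shaft; point on the axis, pipette frame (-60, 0, 15) mm. The shaft (radius 6 mm) runs on along the axis to x = -115, then a cone to the nose at x = -160. The handle's underside is 9 mm below the shaft's.
- tail (a point): Point on the pipette's axis at the handle's rear end: pipette frame (60, 0, 15) mm.
- amber_bottle: Loose brown bottle with black cap, about 140 g, starts standing on the rest's base plate between the forks, where it blocks the pipette. Origin at the centre of its underside, z up. Body radius 22 mm to 56 mm height, neck radius 12 mm, cap radius 15 mm from 78 to 100 mm height (total height 100 mm).
- clear_bottle: Glass bottle with blue cap, same shape and size as the amber one; stands in the +x half of the tray. Leave it alone.
- tray: Fixed shallow blue tray, open on top, 190 (x) x 110 (y) x 20 mm, walls 4 mm, floor 4 mm thick; origin under its centre.
- tip_box: Blue box with pale lid, 80 x 118 x 54 mm, origin under its centre. Leave it alone.
- tube_rack: Green rack 62 x 110 x 28 mm with coloured tube caps up to 40 mm high, origin under its centre. Leave it alone.
- column (a point): Top of the rear fork's fixed column, rest frame (47.5, 0, 54) mm; the saddle stands 16 to 44 mm above it. Saddle: x = 41.5 to 53.5 mm (12 thick), 56 mm wide, notch 40 mm wide, cheeks 12 mm high; clamped so tightly that 25 N does not shift it.
Mind the look-alikes: they are no part of the job. There is more than one size of the tray; the job needs the smaller. What is shaped like the amber_bottle but yellow is not meant.

How it is judged:
By the outcome, as a careful person would: the job done as asked, in the order asked, and still so for the second after the job is handed in, with the robot touching nothing.
It also fails if it takes over 69 s, if anything falls off the work surface, if the arm or the gripper's body presses on something with over 40 N, if the wrist force passes 120 N, or if a joint passes its speed limit or range.

## Working session

There is one attempt and no reset: what is moved stays moved. The work goes in short steps, Python scripts to look and compute and a tool call to move; the robot and the scene stay as the last step left them, time stands still between calls to the robot, and variables do not carry over. Pictures are saved under pics/ and viewed, at most 10 in all, crops included, and the job is handed in when it is done.

Besides the shell and the picture viewer there is one more tool, called after "Call:" by a JSON object that holds its "api" and its "payload", one argument or row to a line. apply_moves: Moves the arm, as the interface text tells. Its arguments: {"type":"object","properties":{"commands":{"type":"array"},"claw":{"type":"number"},"force":{"type":"number"}},"required":["commands"]}

```bash
mkdir -p pics; ls
cat > h.py <<'E'
import numpy as np, cv2
from workcell import manip
def save(p,name,box=None,scale=1):
    f=p["frame"]
    if box: r0,r1,c0,c1=box; f=f[r0:r1,c0:c1]
    f=cv2.resize(f,None,fx=scale,fy=scale,interpolation=cv2.INTER_CUBIC)
    cv2.imwrite("pics/"+name,cv2.cvtColor(f,cv2.COLOR_RGB2BGR))
def cloud(p):
    d=p["depth"];K=np.array(p["camera_matrix"]);v,u=np.indices(d.shape)
    c=np.stack([(u-K[0,2])/K[0,0]*d,(v-K[1,2])/K[1,1]*d,d],-1)
    w=c@np.array(p["rotation"]).T+np.array(p["origin"]); w[d==0]=np.nan; return w
def ray(p,px,z):  # px=(row,col) -> world at height z
    K=np.array(p["camera_matrix"]);r=np.array(p["rotation"])@np.array([(px[1]-K[0,2])/K[0,0],(px[0]-K[1,2])/K[1,1],1])
    o=np.array(p["origin"]); return o+r*(z-o[2])/r[2]
E
python3 - <<'E'
from h import *
for n in("top","side"):
    p=manip.grab_frame(n); save(p,n+"0.png"); print(n,p["origin"],np.round(p["rotation"],3).tolist(),p["camera_matrix"][0][0])
    w=cloud(p)
    for q in["rest","front_rest","rear_rest","pipette","shoulder","tail","amber_bottle","clear_bottle","tray","tip_box","tube_rack","column"]:
        for x in manip.place_of(p,q)[:3]:
            r,c=x["location"];r*=400;c*=640
            print(q,round(x["score"],2),round(r),round(c),np.round(ray(p,(r,c),0.0),3)[:2],np.round(w[min(399,int(r)),min(639,int(c))],3))
s=manip.get_state();print(s)
E
```

```text
pics
top [ 0.36372418 -0.11277016  1.2163962 ] [-168.356, 0.264, -86.96] 365.6044025491346Traceback (most recent call last):
  File "<stdin>", line 4, in <module>
  File "h.py", line 11, in cloud
    w=c@np.array(p["rotation"]).T+np.array(p["origin"]); w[d==0]=np.nan; return w
      ~~~~~~~~~~~~~~~~~~~~~~~~~~~^~~~~~~~~~~~~~~~~~~~~~
ValueError: operands could not be broadcast together with shapes (400,640) (3,)
```

Rotation is rpy; convert.

```bash
sed -i 's/np.array(p\["rotation"\])/Rm(p["rotation"])/g' h.py
cat >> h.py <<'E'
from scipy.spatial.transform import Rotation
def Rm(r): return Rotation.from_euler("xyz",r,degrees=True).as_matrix()
E
python3 - <<'E'
from h import *
for n in("top","side"):
    p=manip.grab_frame(n); save(p,n+"0.png"); print(n,p["origin"],p["rotation"],p["camera_matrix"][0][0])
    w=cloud(p)
    for q in["rest","front_rest","rear_rest","pipette","shoulder","tail","amber_bottle","clear_bottle","tray","tip_box","tube_rack","column"]:
        for x in manip.place_of(p,q)[:3]:
            r,c=x["location"];r*=400;c*=640
            print(q,round(x["score"],2),round(r),round(c),np.round(ray(p,(r,c),0.0),3)[:2],np.round(w[min(399,int(r)),min(639,int(c))],3))
s=manip.get_state();print(s)
E
```

```text
top [ 0.36372418 -0.11277016  1.2163962 ] [-168.35617205    0.26443577  -86.95995543] 365.6044025491346
rest 0.71 210 289 [0.582 0.027] [0.568 0.021 0.079]
front_rest 0.49 157 255 [0.762 0.159] [0.746 0.147 0.054]
front_rest 0.42 212 293 [0.575 0.012] [0.563 0.005 0.074]
pipette 0.73 238 219 [0.474 0.253] [0.472 0.243 0.033]
shoulder 0.56 255 223 [0.421 0.232] [0.422 0.227 0.026]
tail 0.91 217 210 [0.543 0.291] [nan nan nan]
amber_bottle 0.53 199 331 [ 0.628 -0.113] [ 0.619 -0.11   0.042]
amber_bottle 0.45 211 288 [0.578 0.03 ] [0.566 0.021 0.075]
clear_bottle 0.77 220 378 [ 0.563 -0.274] [ 0.553 -0.262  0.066]
clear_bottle 0.53 210 293 [0.585 0.014] [0.567 0.006 0.103]
clear_bottle 0.31 193 286 [0.64 0.04] [0.625 0.033 0.071]
tray 0.95 237 376 [ 0.508 -0.27 ] [ 0.509 -0.269  0.003]
tray 0.63 261 453 [ 0.44  -0.525] [ 0.44  -0.522  0.005]
tip_box 0.81 158 257 [0.762 0.151] [0.747 0.141 0.054]
tube_rack 0.8 162 346 [ 0.762 -0.158] [ 0.751 -0.154  0.034]
column 0.42 195 286 [0.635 0.042] [0.621 0.035 0.072]
side [0.43294228 0.74166273 0.93894097] [-134.44001176    1.07805725 -169.28719
[... 886 characters left out ...]
s': 1.35, 'q': array([61.2383686 , 23.55357337, -0.73000027, 91.45603195,  0.32267315,
       64.98786314, -4.71090267]), 'joint_velocities': array([-0.06384526, -0.04875289,  0.08130276, -0.03803694,  0.0402478 ,
       -0.07281867,  0.04250532]), 'joint_efforts': array([ 7.63343196e-04, -6.00411344e+01,  6.81442078e-01, -2.99721533e+01,
        1.38221224e-02,  2.29004268e-03,  4.68953090e-05]), 'tcp_pos': array([ 0.26270281, -0.56712543,  0.23130149]), 'eef_rot': array([1.79995375e+02, 3.38109963e-04, 2.48563235e+01]), 'contact_force': array([ 0.06041875,  0.15995064, -0.25795265]), 'torque': array([-0.00143196,  0.00915553,  0.03663702]), 'finger_force': 0.0, 'width': 1.0024831580029516}
```

View pics/top0.png

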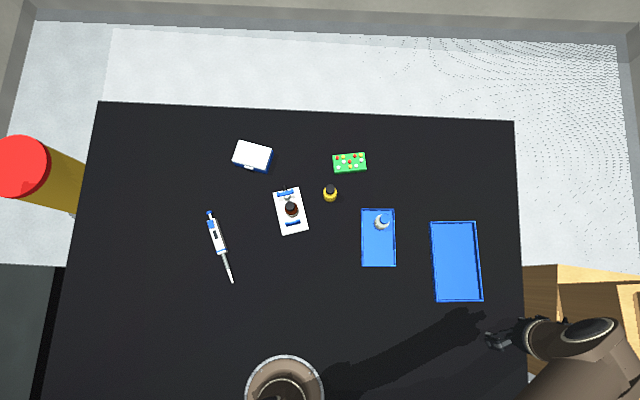

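View pics/side0.png

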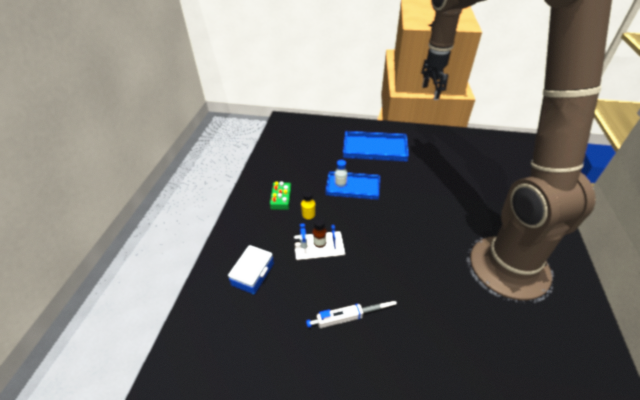

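Top view: the amber bottle (brown, black cap) is at col 291, row 208, inside the white rest, and the yellow look-alike is at (330,192). The small tray is at (377,237), holding the clear bottle at (381,221), and the large tray is at (456,261). The pipette runs from its tail at (209,212) to its nose at (232,282). I choose the brown bottle and the smaller tray, and check both in a close crop.

```bash
cat > m.py <<'E'
from h import *
pt=manip.grab_frame("top");ps=manip.grab_frame("side")
save(pt,"crop1.png",(180,290,195,405),3.6)
save(ps,"crop2.png",(160,340,270,410),4)
cl={}
for p in(pt,ps):
    w=cloud(p);f=cv2.cvtColor(p["frame"],cv2.COLOR_RGB2HSV).astype(int);cl[id(p)]=(w,f)
def pts(mask,w): q=w[mask]; return q[np.isfinite(q).all(1)]
def rect(q,l):
    r=cv2.minAreaRect((q[:,:2]*1000).astype(np.float32)); print(l,len(q),"c",np.round(r[0],1),"size",np.round(r[1],1),"ang",round(r[2],1),"z med",np.round(np.percentile(q[:,2],[5,50,95]),3))
for p,n in((pt,"T"),(ps,"S")):
    w,f=cl[id(p)];x,y,z=w[...,0],w[...,1],w[...,2]
    H,S,V=f[...,0],f[...,1],f[...,2]
    R=(x>.46)&(x<.70)&(y>-.06)&(y<.1)
    rect(pts(R&(S<60)&(V>120)&(z<.016)&(z>0.0),w),n+" plate")
    b=(H>95)&(H<125)&(S>120)&(V>60)
    for a,c,l in((.46,.555,"front"),(.6,.7,"rear")):
        q=pts(R&b&(z>.03)&(x>a)&(x<c),w)
        if len(q)>4: rect(q,n+" fork "+l)
    q=pts(R&(V<110)&(z>.078)&(z<.125),w); 
    if len(q)>4: rect(q,n+" ambercap")
    T=(x>.38)&(x<.64)&(y>-.37)&(y<-.18)
    rect(pts(T&b&(z<.04)&(z>-.01),w),n+" tray"); q=pts(T&(z>.06),w)
    if len(q)>4: rect(q,n+" clearcap")
    P=(x>.3)&(x<.62)&(y>.15)&(y<.34)&(z>.006)&(V>70)
    q=pts(P,w);rect(q,n+" pip")
    qh=pts(P&(S<60)&(z>.022)&(V>140),w);rect(qh,n+" handle")
    qb=pts(P&b,w);rect(qb,n+" pipblue")
E
python3 m.py
```

```text
T plate 819 c [580.1  23.1] size [151.4  92.6] ang 17.5 z med [0.003 0.008 0.012]
T fork front 37 c [534.    7.6] size [ 4.  45.9] ang 17.2 z med [0.032 0.053 0.068]
T fork rear 60 c [625.2  36. ] size [11.6 51.4] ang 18.0 z med [0.066 0.07  0.084]
T ambercap 74 c [577.   13.9] size [28.3 24.2] ang 71.9 z med [0.093 0.107 0.111]
T tray 1828 c [ 508.1 -274.9] size [193.7 116.4] ang 2.9 z med [-0.     0.004  0.02 ]
T clearcap 143 c [ 552.5 -278.7] size [39.5 36.6] ang 36.8 z med [0.062 0.098 0.106]
T pip 467 c [447.9 244. ] size [248.4  36.6] ang 23.0 z med [0.014 0.029 0.045]
T handle 228 c [452.9 241.8] size [210.7  27.2] ang 25.7 z med [0.024 0.03  0.035]
T pipblue 68 c [494.3 268.8] size [143.3  36.4] ang 26.9 z med [0.018 0.043 0.048]
S plate 829 c [579.7  17.3] size [155.9 104.6] ang 15.4 z med [0.002 0.009 0.012]
S fork front 32 c [535.3   7.6] size [ 6.3 53.2] ang 10.7 z med [0.045 0.061 0.068]
S fork rear 61 c [624.3  35.4] size [12.3 55.7] ang 17.6 z med [0.069 0.073 0.085]
S ambercap 112 c [576.3  15.8] size [27.4 28.5] ang 8.0 z med [0.08  0.107 0.11 ]
S tray 1267 c [ 506.6 -287.7] size [205.2 152.4] ang 4.0 z med [0.    0.006 0.021]
S clearcap 140 c [ 552.  -277.6] size [37.2 39.4] ang 82.6 z med [0.062 0.085 0.107]
S pip 797 c [447.  241.8] size [248.3  29.5] ang 24.7 z med [0.012 0.028 0.046]
S handle 400 c [449.6 243.2] size [216.5  29. ] ang 24.5 z med [0.023 0.03  0.033]
S pipblue 87 c [495.4 265.5] size [140.1  26.7] ang 27.0 z med [0.017 0.046 0.049]
```

View pics/crop1.png

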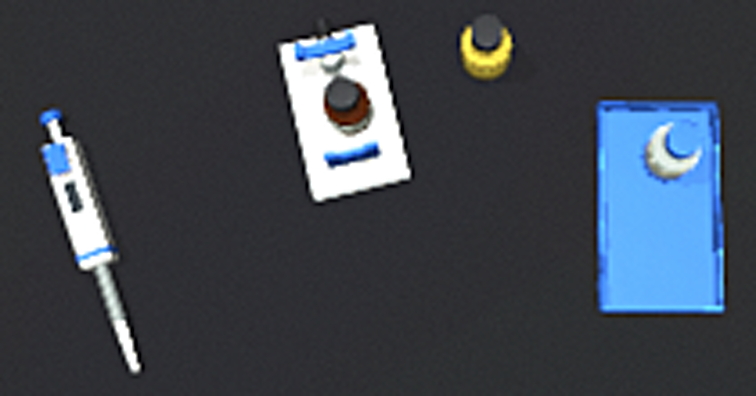

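View pics/crop2.png

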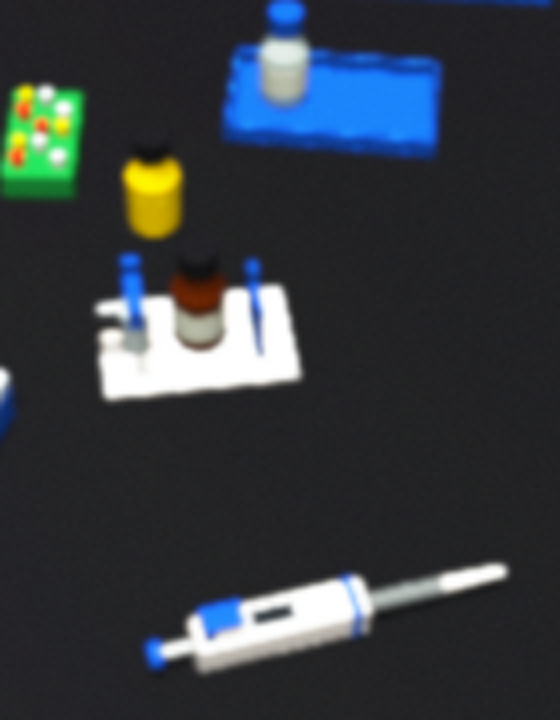

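Crops confirm the brown bottle in the rest, with the yellow one outside it, and the clear bottle in the +x end of the small tray. The rest fits at (580, 22.5) mm with yaw 17.5°: both forks land within 1 mm of where that pose predicts. The amber cap is at (577,15) and the rear notch floor is about 72 mm high. Moving above the amber bottle.

Call:
{"api": "apply_moves", "payload": {
  "commands": [
    {"wz":0.082},
    {"wz":0.082},
    {"tx":0.2,"ty":-0.2},
    {"tx":0.24,"ty":-0.23},
    {"tx":0.24,"ty":-0.23}
  ],
  "claw": 1,
  "force": 40
}}

```text
validation failed for argument at $.co...
```

Call:
{"api": "apply_moves", "payload": {
  "commands": [
    {"tx":0.24,"ty":-0.23},
    {"tx":0.24,"ty":-0.23},
    {"tx":0.24,"ty":-0.23},
    {"tx":0.24,"ty":-0.23},
    {"tx":0.24,"ty":-0.23}
  ]
}}

```text
validation failed for argument at $.co...
```

Call:
{"api": "apply_moves", "payload": {
  "commands": [
    {"tx":0.24,"ty":-0.23},
    {"tx":0.24,"ty":-0.23},
    {"tx":0.24,"ty":-0.23},
    {"tx":0.24,"ty":-0.23},
    {"tx":0.24,"ty":-0.23}
  ]
}}

```text
validation failed for argument at $.co...
```

Call:
{"api": "apply_moves", "payload": {
  "commands": [
    {"tx":0.24,"ty":-0.23},
    {"tx":0.24,"ty":-0.23},
    {"tx":0.24,"ty":-0.23},
    {"tx":0.24,"ty":-0.23},
    {"tz":0.0}
  ]
}}

```text
validation failed for argument at $.co...
```

```bash
cat >> h.py <<'E'
def to(pos,rpy=None):
    "shift in tool axes (units of 0.1 m) and turn (units of 45 deg) from the state to a target"
    s=manip.get_state();R=Rotation.from_euler("xyz",s["eef_rot"],degrees=True)
    print("t",round(s["time_s"],2),"tcp",np.round(s["tcp_pos"],4),"rot",np.round(s["eef_rot"],2),"w",round(s["width"],3),"F",np.round(s["contact_force"],1),"M",np.round(s["torque"],2),"ff",round(s["finger_force"],1))
    print(" shift",np.round(R.inv().apply(np.array(pos)-s["tcp_pos"])*10,3))
    if rpy is not None: print(" turn",np.round(np.degrees((R.inv()*Rotation.from_euler("xyz",rpy,degrees=True)).as_rotvec())/45,3))
E
python3 -c "
from h import *
to([.577,.015,.078],[180,0,17.5])"
```

```text
t 1.45 tcp [ 0.2627 -0.5671  0.2313] rot [-180.     -0.     24.86] w 1.003 F [-0.5  0.1  0.3] M [0.01 0.02 0.01] ff 0.0
 shift [ 5.299 -3.961  1.533]
 turn [-0.    -0.     0.163]
```

Validation failed, probably because each row needs all six keys. I'll test that with one call.

Call:
{"api": "apply_moves", "payload": {
  "commands": [
    {"tx":0,"ty":0,"tz":0,"wx":0,"wy":0,"wz":0.082},
    {"tx":0,"ty":0,"tz":0,"wx":0,"wy":0,"wz":0.082},
    {"tx":0.2,"ty":-0.2,"tz":0,"wx":0,"wy":0,"wz":0},
    {"tx":0.24,"ty":-0.23,"tz":0,"wx":0,"wy":0,"wz":0},
    {"tx":0.24,"ty":-0.23,"tz":0,"wx":0,"wy":0,"wz":0}
  ],
  "claw": 1,
  "force": 40
}}

```text
time_s: 1.87
tcp_pos: [0.3076, -0.4831, 0.2311]
eef_rot: [-180.0, 0.0, 17.4]
contact_force: [0.6, -1.0, 0.5]
width: 0.998
finger_force: 0.0
```

Call:
{"api": "apply_moves", "payload": {
  "commands": [
    {"tx":0.24,"ty":-0.23,"tz":0,"wx":0,"wy":0,"wz":0},
    {"tx":0.24,"ty":-0.23,"tz":0,"wx":0,"wy":0,"wz":0},
    {"tx":0.24,"ty":-0.23,"tz":0,"wx":0,"wy":0,"wz":0},
    {"tx":0.24,"ty":-0.23,"tz":0,"wx":0,"wy":0,"wz":0},
    {"tx":0.24,"ty":-0.23,"tz":0,"wx":0,"wy":0,"wz":0}
  ]
}}

```text
time_s: 2.28
tcp_pos: [0.3882, -0.3366, 0.2316]
eef_rot: [180.0, -0.0, 17.5]
contact_force: [0.9, -0.7, -0.1]
width: 1.0
finger_force: 0.0
```

Call:
{"api": "apply_moves", "payload": {
  "commands": [
    {"tx":0.24,"ty":-0.23,"tz":0,"wx":0,"wy":0,"wz":0},
    {"tx":0.24,"ty":-0.23,"tz":0,"wx":0,"wy":0,"wz":0},
    {"tx":0.24,"ty":-0.23,"tz":0,"wx":0,"wy":0,"wz":0},
    {"tx":0.24,"ty":-0.23,"tz":0,"wx":0,"wy":0,"wz":0},
    {"tx":0.24,"ty":-0.23,"tz":0,"wx":0,"wy":0,"wz":0}
  ]
}}

```text
time_s: 2.7
tcp_pos: [0.4682, -0.1908, 0.2316]
eef_rot: [180.0, -0.0, 17.5]
contact_force: [1.0, -1.2, 0.3]
width: 0.998
finger_force: 0.0
```

Call:
{"api": "apply_moves", "payload": {
  "commands": [
    {"tx":0.24,"ty":-0.23,"tz":0,"wx":0,"wy":0,"wz":0},
    {"tx":0.24,"ty":-0.23,"tz":0,"wx":0,"wy":0,"wz":0},
    {"tx":0.24,"ty":-0.23,"tz":0,"wx":0,"wy":0,"wz":0},
    {"tx":0.24,"ty":-0.23,"tz":0,"wx":0,"wy":0,"wz":0},
    {"tx":0.24,"ty":-0.24,"tz":0,"wx":0,"wy":0,"wz":0}
  ]
}}

```text
time_s: 3.12
tcp_pos: [0.5479, -0.0443, 0.2315]
eef_rot: [180.0, -0.0, 17.4]
contact_force: [0.5, 0.0, -0.2]
width: 0.995
finger_force: 0.0
```

Call:
{"api": "apply_moves", "payload": {
  "commands": [
    {"tx":0.24,"ty":-0.24,"tz":0,"wx":0,"wy":0,"wz":0},
    {"tx":0.2,"ty":-0.24,"tz":0,"wx":0,"wy":0,"wz":0},
    {"tx":0,"ty":0,"tz":0,"wx":0,"wy":0,"wz":0}
  ]
}}

```text
time_s: 3.37
tcp_pos: [0.5763, 0.0212, 0.2314]
eef_rot: [-179.8, -0.1, 17.9]
contact_force: [-0.9, 0.5, 0.5]
width: 0.998
finger_force: 0.0
```

```bash
python3 -c "
from h import *
to([.577,.015,.078],[180,0,17.5])"
```

```text
t 3.37 tcp [0.5763 0.0212 0.2314] rot [-1.7979e+02 -1.5000e-01  1.7940e+01] w 0.998 F [-0.9  0.5  0.5] M [ 0.07  0.02 -0.04] ff 0.0
 shift [-0.016  0.067  1.533]
 turn [-0.005 -0.003  0.01 ]
```

Call:
{"api": "apply_moves", "payload": {
  "commands": [
    {"tx":0,"ty":0.05,"tz":0.3,"wx":0,"wy":0,"wz":0},
    {"tx":0,"ty":0,"tz":0.35,"wx":0,"wy":0,"wz":0},
    {"tx":0,"ty":0,"tz":0.35,"wx":0,"wy":0,"wz":0},
    {"tx":0,"ty":0,"tz":0.3,"wx":0,"wy":0,"wz":0},
    {"tx":0,"ty":0,"tz":0.2,"wx":0,"wy":0,"wz":0}
  ]
}}

```text
time_s: 3.78
tcp_pos: [0.5747, 0.0082, 0.0783]
eef_rot: [-180.0, 0.2, 17.5]
contact_force: [0.4, 0.3, -0.7]
width: 1.0
finger_force: 0.0
```

```bash
python3 -c "
from h import *
to([.577,.015,.078],[180,0,17.5])"
```

```text
t 3.78 tcp [0.5747 0.0082 0.0783] rot [-179.96    0.18   17.47] w 1.0 F [ 0.4  0.3 -0.7] M [-0.    0.03 -0.01] ff 0.0
 shift [ 0.043 -0.058  0.003]
 turn [-0.001  0.004 -0.001]
```

Call:
{"api": "apply_moves", "payload": {
  "commands": [
    {"tx":0.03,"ty":-0.05,"tz":0,"wx":0,"wy":0,"wz":0},
    {"tx":0,"ty":0,"tz":0,"wx":0,"wy":0,"wz":0}
  ]
}}

```text
time_s: 3.95
tcp_pos: [0.5773, 0.0155, 0.0809]
eef_rot: [-179.9, 0.1, 17.5]
contact_force: [0.0, 1.0, 0.2]
width: 1.0
finger_force: 0.0
```

Call:
{"api": "apply_moves", "payload": {
  "commands": [
    {"tx":0,"ty":0,"tz":0,"wx":0,"wy":0,"wz":0},
    {"tx":0,"ty":0,"tz":0,"wx":0,"wy":0,"wz":0},
    {"tx":0,"ty":0,"tz":0,"wx":0,"wy":0,"wz":0},
    {"tx":0,"ty":0,"tz":0,"wx":0,"wy":0,"wz":0},
    {"tx":0,"ty":0,"tz":0,"wx":0,"wy":0,"wz":0}
  ],
  "claw": 0.1,
  "force": 30
}}

```text
time_s: 4.37
tcp_pos: [0.5783, 0.0142, 0.0824]
eef_rot: [180.0, -0.1, 17.5]
contact_force: [0.3, -0.3, 3.9]
width: 0.342
finger_force: 29.3
```

Call:
{"api": "apply_moves", "payload": {
  "commands": [
    {"tx":0,"ty":0,"tz":0,"wx":0,"wy":0,"wz":0},
    {"tx":0,"ty":0,"tz":0,"wx":0,"wy":0,"wz":0},
    {"tx":0,"ty":0,"tz":0,"wx":0,"wy":0,"wz":0},
    {"tx":0,"ty":0,"tz":0,"wx":0,"wy":0,"wz":0}
  ]
}}

```text
time_s: 4.7
tcp_pos: [0.5783, 0.0142, 0.0824]
eef_rot: [180.0, -0.1, 17.5]
contact_force: [-1.7, -1.1, 6.8]
width: 0.337
finger_force: 29.2
```

```bash
python3 -c "
from h import *
to([.463,-.276,.20],[180,0,17.5])"
```

```text
t 4.7 tcp [0.5783 0.0142 0.0824] rot [ 1.7996e+02 -1.0000e-01  1.7470e+01] w 0.337 F [-1.7 -1.1  6.8] M [-0.06  0.25 -0.02] ff 29.2
 shift [-1.969  2.423 -1.177]
 turn [ 0.001 -0.002 -0.001]
```

Call:
{"api": "apply_moves", "payload": {
  "commands": [
    {"tx":0,"ty":0,"tz":-0.1,"wx":0,"wy":0,"wz":0},
    {"tx":0,"ty":0,"tz":-0.3,"wx":0,"wy":0,"wz":0},
    {"tx":0,"ty":0,"tz":-0.35,"wx":0,"wy":0,"wz":0},
    {"tx":0,"ty":0,"tz":-0.3,"wx":0,"wy":0,"wz":0},
    {"tx":0,"ty":0.1,"tz":-0.1,"wx":0,"wy":0,"wz":0}
  ]
}}

```text
time_s: 5.12
tcp_pos: [0.5821, 0.0072, 0.2016]
eef_rot: [180.0, -0.4, 17.6]
contact_force: [0.7, 0.6, -1.1]
width: 0.343
finger_force: 30.3
```

Call:
{"api": "apply_moves", "payload": {
  "commands": [
    {"tx":-0.1,"ty":0.2,"tz":0,"wx":0,"wy":0,"wz":0},
    {"tx":-0.2,"ty":0.24,"tz":0,"wx":0,"wy":0,"wz":0},
    {"tx":-0.22,"ty":0.24,"tz":0,"wx":0,"wy":0,"wz":0},
    {"tx":-0.22,"ty":0.24,"tz":0,"wx":0,"wy":0,"wz":0},
    {"tx":-0.22,"ty":0.24,"tz":0,"wx":0,"wy":0,"wz":0}
  ]
}}

```text
time_s: 5.53
tcp_pos: [0.5226, -0.1364, 0.196]
eef_rot: [-180.0, 0.1, 17.5]
contact_force: [0.7, -0.2, -2.1]
width: 0.341
finger_force: 30.2
```

Call:
{"api": "apply_moves", "payload": {
  "commands": [
    {"tx":-0.22,"ty":0.24,"tz":0,"wx":0,"wy":0,"wz":0},
    {"tx":-0.22,"ty":0.24,"tz":0,"wx":0,"wy":0,"wz":0},
    {"tx":-0.22,"ty":0.24,"tz":0,"wx":0,"wy":0,"wz":0},
    {"tx":-0.2,"ty":0.24,"tz":0,"wx":0,"wy":0,"wz":0},
    {"tx":-0.1,"ty":0.12,"tz":0,"wx":0,"wy":0,"wz":0}
  ]
}}

```text
time_s: 5.95
tcp_pos: [0.4617, -0.2712, 0.196]
eef_rot: [179.9, 0.1, 17.2]
contact_force: [-1.1, -0.3, -2.2]
width: 0.344
finger_force: 30.1
```

Call:
{"api": "apply_moves", "payload": {
  "commands": [
    {"tx":-0.05,"ty":0.08,"tz":0,"wx":0,"wy":0,"wz":0},
    {"tx":0,"ty":0,"tz":0,"wx":0,"wy":0,"wz":0},
    {"tx":0,"ty":0,"tz":0,"wx":0,"wy":0,"wz":0},
    {"tx":0,"ty":0,"tz":0,"wx":0,"wy":0,"wz":0},
    {"tx":0,"ty":0,"tz":0,"wx":0,"wy":0,"wz":0}
  ]
}}

```text
time_s: 6.37
tcp_pos: [0.4632, -0.274, 0.1962]
eef_rot: [-180.0, -0.0, 17.6]
contact_force: [-0.1, 0.3, -1.0]
width: 0.339
finger_force: 30.1
```

```bash
python3 -c "
from h import *
to([.463,-.276,.082],[180,0,17.5])
p=manip.grab_frame('side');save(p,'held.png',(120,260,260,420),4)
"
```

```text
t 6.37 tcp [ 0.4632 -0.274   0.1962] rot [-1.7996e+02 -2.0000e-02  1.7630e+01] w 0.339 F [-0.1  0.3 -1. ] M [-0.03 -0.02  0.05] ff 30.1
 shift [-0.009  0.02   1.142]
 turn [-0.001 -0.     0.003]
```

View pics/held.png

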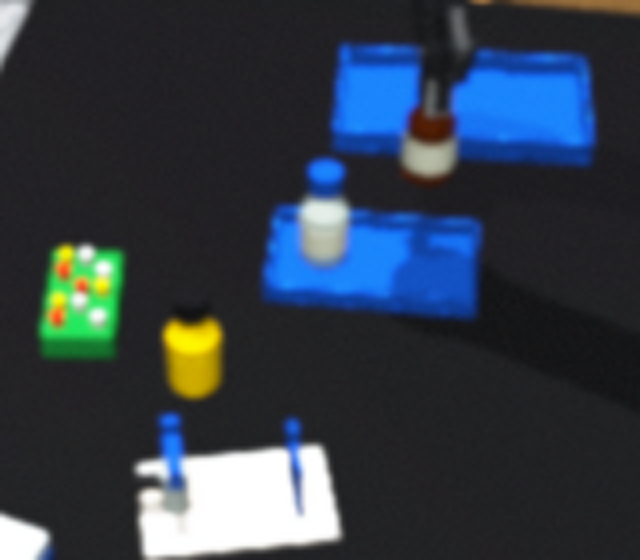

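The amber bottle hangs upright (crop 428,150) above the free half of the small tray, and the rest is empty. Lowering it, slowly at the end, since floor contact should come at TCP z ≈ 0.078.

Call:
{"api": "apply_moves", "payload": {
  "commands": [
    {"tx":0,"ty":0,"tz":0.2,"wx":0,"wy":0,"wz":0},
    {"tx":0,"ty":0,"tz":0.3,"wx":0,"wy":0,"wz":0},
    {"tx":0,"ty":0,"tz":0.3,"wx":0,"wy":0,"wz":0},
    {"tx":0,"ty":0,"tz":0.15,"wx":0,"wy":0,"wz":0},
    {"tx":0,"ty":0,"tz":0.08,"wx":0,"wy":0,"wz":0}
  ]
}}

```text
time_s: 6.83
tcp_pos: [0.4615, -0.274, 0.0909]
eef_rot: [-179.8, 0.1, 17.6]
contact_force: [-0.3, 0.6, -1.4]
width: 0.339
finger_force: 30.1
```

Call:
{"api": "apply_moves", "payload": {
  "commands": [
    {"tx":0,"ty":0,"tz":0.05,"wx":0,"wy":0,"wz":0},
    {"tx":0,"ty":0,"tz":0.03,"wx":0,"wy":0,"wz":0},
    {"tx":0,"ty":0,"tz":0.02,"wx":0,"wy":0,"wz":0},
    {"tx":0,"ty":0,"tz":0,"wx":0,"wy":0,"wz":0},
    {"tx":0,"ty":0,"tz":0,"wx":0,"wy":0,"wz":0}
  ]
}}

```text
time_s: 7.25
tcp_pos: [0.463, -0.276, 0.0842]
eef_rot: [179.9, -0.1, 17.5]
contact_force: [0.5, 0.4, -1.4]
width: 0.342
finger_force: 30.1
```

Call:
{"api": "apply_moves", "payload": {
  "commands": [
    {"tx":0,"ty":0,"tz":0.02,"wx":0,"wy":0,"wz":0},
    {"tx":0,"ty":0,"tz":0.02,"wx":0,"wy":0,"wz":0},
    {"tx":0,"ty":0,"tz":0.01,"wx":0,"wy":0,"wz":0},
    {"tx":0,"ty":0,"tz":0,"wx":0,"wy":0,"wz":0},
    {"tx":0,"ty":0,"tz":0,"wx":0,"wy":0,"wz":0}
  ]
}}

```text
time_s: 7.67
tcp_pos: [0.4625, -0.2758, 0.0785]
eef_rot: [180.0, -0.0, 17.5]
contact_force: [-0.2, -0.1, 1.2]
width: 0.344
finger_force: 30.4
```

Call:
{"api": "apply_moves", "payload": {
  "commands": [
    {"tx":0,"ty":0,"tz":0.01,"wx":0,"wy":0,"wz":0},
    {"tx":0,"ty":0,"tz":0,"wx":0,"wy":0,"wz":0},
    {"tx":0,"ty":0,"tz":0,"wx":0,"wy":0,"wz":0}
  ]
}}

```text
time_s: 7.92
tcp_pos: [0.4628, -0.2758, 0.0784]
eef_rot: [180.0, -0.0, 17.5]
contact_force: [-2.2, 1.5, 9.9]
width: 0.337
finger_force: 31.3
```

Landed. Release and rise.

Call:
{"api": "apply_moves", "payload": {
  "commands": [
    {"tx":0,"ty":0,"tz":0,"wx":0,"wy":0,"wz":0},
    {"tx":0,"ty":0,"tz":0,"wx":0,"wy":0,"wz":0},
    {"tx":0,"ty":0,"tz":0,"wx":0,"wy":0,"wz":0},
    {"tx":0,"ty":0,"tz":0,"wx":0,"wy":0,"wz":0},
    {"tx":0,"ty":0,"tz":0,"wx":0,"wy":0,"wz":0}
  ],
  "claw": 0.7
}}

```text
time_s: 8.33
tcp_pos: [0.4623, -0.2757, 0.0771]
eef_rot: [-180.0, 0.0, 17.5]
contact_force: [0.7, 0.5, -0.4]
width: 0.699
finger_force: 0.0
```

Call:
{"api": "apply_moves", "payload": {
  "commands": [
    {"tx":0,"ty":0,"tz":-0.1,"wx":0,"wy":0,"wz":0},
    {"tx":0,"ty":0,"tz":-0.25,"wx":0,"wy":0,"wz":0},
    {"tx":0,"ty":0,"tz":-0.3,"wx":0,"wy":0,"wz":0},
    {"tx":0,"ty":0,"tz":-0.3,"wx":0,"wy":0,"wz":0},
    {"tx":0,"ty":0,"tz":0,"wx":0,"wy":0,"wz":0}
  ]
}}

```text
time_s: 8.75
tcp_pos: [0.4653, -0.277, 0.1786]
eef_rot: [179.6, -0.4, 17.5]
contact_force: [1.0, -1.1, 0.4]
width: 0.702
finger_force: 0.0
```

```bash
cat > m2.py <<'E'
from h import *
pt=manip.grab_frame("top");ps=manip.grab_frame("side")
def line(q,l):
    q=q[:,:2]*1000
    vx,vy,cx,cy=cv2.fitLine(q.astype(np.float32),cv2.DIST_HUBER,0,.01,.01).ravel()
    if vx<0: vx,vy=-vx,-vy
    t=(q-[cx,cy])@[vx,vy]; n=(q-[cx,cy])@[-vy,vx]
    print(l,len(q),"yaw",round(np.degrees(np.arctan2(vy,vx)),2),"c",round(float(cx),1),round(float(cy),1),"t ends",np.round(np.percentile(t,[0.5,99.5]),1),[ (np.round([cx+vx*e,cy+vy*e],1)).tolist() for e in np.percentile(t,[0.5,99.5])],"n",np.round(np.percentile(n,[1,99]),1))
for p,n in((pt,"T"),(ps,"S")):
    w=cloud(p);f=cv2.cvtColor(p["frame"],cv2.COLOR_RGB2HSV).astype(int);x,y,z=w[...,0],w[...,1],w[...,2]
    H,S,V=f[...,0],f[...,1],f[...,2]
    P=(x>.3)&(x<.62)&(y>.15)&(y<.34)&(z>.006)
    line(w[P],n+" all")
    # pixels of the handle's flat top, z near 30
    line(w[P&(z>.027)&(z<.036)&(x>.40)],n+" top")
    line(w[P&(z>.042)],n+" hook")
    line(w[P&(H>95)&(H<125)&(S>120)&(V>60)&(z<.035)&(x<.47)],n+" band")
    q=w[(x>.46)&(x<.70)&(y>-.06)&(y<.1)&(z>.06)]
    o=np.array([.58,.0225]);a=np.radians(17.5);B=np.array([[np.cos(a),-np.sin(a)],[np.sin(a),np.cos(a)]])
    L=(q[:,:2]-o)@B*1000
    k=(L[:,0]>35)
    for lo,hi in((-30,-21),(-18,18),(21,30)):
        zz=q[k&(L[:,1]>lo)&(L[:,1]<hi),2]*1000; print(" saddle y",lo,hi,len(zz),np.round(np.percentile(zz,[10,50,75,90]),1) if len(zz) else "")
    k=(x>.43)&(x<.50)&(y>-.32)&(y<-.23)&(z>.095)&(z<.115); print(" amber top",k.sum(),np.round(w[k].mean(0),3) if k.any() else "")
save(ps,"tray.png",(150,220,300,420),4)
E
python3 m2.py; python3 -c "
from h import *
to([.48,.25,.16],[180,0,24.5])"
```

```text
T all 517 yaw 23.63 c 455.8 241.4 t ends [-128.3  122.9] [[338.3, 190.0], [568.4, 290.7]] n [-45.9  44.4]
T top 232 yaw 19.66 c 474.1 249.8 t ends [-51.7  66.1] [[425.5, 232.4], [536.4, 272.0]] n [-13.1  16.1]
T hook 47 yaw 18.89 c 516.6 272.2 t ends [-13.8  13.3] [[503.6, 267.7], [529.2, 276.5]] n [-9.5  8.5]
T band 12 yaw -69.47 c 435.5 232.4 t ends [-15.3  11.6] [[430.1, 246.7], [439.5, 221.5]] n [-2.   2.2]
 saddle y -30 -21 14 [72.  80.7 82.1 82.6]
 saddle y -18 18 50 [65.  70.9 72.3 73.1]
 saddle y 21 30 7 [74.7 82.1 83.  83.7]
 amber top 1 [ 0.453 -0.267  0.1  ]
S all 806 yaw 25.9 c 455.5 250.0 t ends [-130.3  112.4] [[338.4, 193.1], [556.7, 299.1]] n [-18.1  10.5]
S top 362 yaw 28.37 c 475.7 257.6 t ends [-57.   60.8] [[425.6, 230.5], [529.2, 286.5]] n [-16.6  13.4]
S hook 71 yaw 19.92 c 514.9 273.4 t ends [-14.1  13.2] [[501.6, 268.6], [527.2, 277.9]] n [-9.8  8.3]
S band 2 yaw -64.38 c 433.0 234.5 t ends [-13.8  13.8] [[427.0, 247.0], [438.9, 222.1]] n [-0.  0.]
 saddle y -30 -21 19 [71.4 81.1 83.5 84.3]
 saddle y -18 18 28 [66.8 71.8 73.3 73.8]
 saddle y 21 30 25 [63.5 76.2 82.1 84. ]
 amber top 53 [ 0.462 -0.272  0.103]
t 8.85 tcp [ 0.4632 -0.2761  0.1742] rot [ 1.7985e+02 -1.4000e-01  1.7470e+01] w 0.704 F [-0.4 -0.1 -0.9] M [ 0.01  0.01 -0.04] ff 0.0
 shift [ 1.739 -4.969  0.133]
 turn [ 0.003 -0.003 -0.156]
```

Call:
{"api": "apply_moves", "payload": {
  "commands": [
    {"tx":0.05,"ty":-0.13,"tz":0,"wx":0,"wy":0,"wz":0},
    {"tx":0.095,"ty":-0.28,"tz":0,"wx":0,"wy":0,"wz":0},
    {"tx":0.095,"ty":-0.28,"tz":0,"wx":0,"wy":0,"wz":0},
    {"tx":0.095,"ty":-0.28,"tz":0,"wx":0,"wy":0,"wz":0},
    {"tx":0.095,"ty":-0.28,"tz":0,"wx":0,"wy":0,"wz":0}
  ]
}}

```text
time_s: 9.27
tcp_pos: [0.4649, -0.1422, 0.1714]
eef_rot: [-179.9, 0.1, 17.4]
contact_force: [0.1, 0.5, 0.2]
width: 0.699
finger_force: 0.0
```

Call:
{"api": "apply_moves", "payload": {
  "commands": [
    {"tx":0.095,"ty":-0.28,"tz":0,"wx":0,"wy":0,"wz":0},
    {"tx":0.095,"ty":-0.28,"tz":0,"wx":0,"wy":0,"wz":0},
    {"tx":0.095,"ty":-0.28,"tz":0,"wx":0,"wy":0,"wz":0},
    {"tx":0.095,"ty":-0.28,"tz":0,"wx":0,"wy":0,"wz":0},
    {"tx":0.095,"ty":-0.28,"tz":0,"wx":0,"wy":0,"wz":0}
  ]
}}

```text
time_s: 9.68
tcp_pos: [0.4682, 0.0056, 0.1715]
eef_rot: [-180.0, 0.1, 17.5]
contact_force: [0.2, -0.4, 0.5]
width: 0.696
finger_force: 0.0
```

Call:
{"api": "apply_moves", "payload": {
  "commands": [
    {"tx":0.095,"ty":-0.28,"tz":0,"wx":0,"wy":0,"wz":0},
    {"tx":0.095,"ty":-0.28,"tz":0,"wx":0,"wy":0,"wz":0},
    {"tx":0.095,"ty":-0.28,"tz":0,"wx":0,"wy":0,"wz":0},
    {"tx":0.095,"ty":-0.28,"tz":0,"wx":0,"wy":0,"wz":0},
    {"tx":0.095,"ty":-0.28,"tz":0,"wx":0,"wy":0,"wz":0}
  ]
}}

```text
time_s: 10.1
tcp_pos: [0.4715, 0.1532, 0.1714]
eef_rot: [180.0, 0.1, 17.5]
contact_force: [0.1, -0.4, 0.2]
width: 0.697
finger_force: 0.0
```

Call:
{"api": "apply_moves", "payload": {
  "commands": [
    {"tx":0.095,"ty":-0.28,"tz":0,"wx":0,"wy":0,"wz":0},
    {"tx":0.095,"ty":-0.28,"tz":0,"wx":0,"wy":0,"wz":0},
    {"tx":0.095,"ty":-0.28,"tz":0,"wx":0,"wy":0,"wz":0},
    {"tx":0.05,"ty":-0.13,"tz":0,"wx":0,"wy":0,"wz":-0.084},
    {"tx":0,"ty":0,"tz":0,"wx":0,"wy":0,"wz":-0.084}
  ]
}}

```text
time_s: 10.52
tcp_pos: [0.4737, 0.2589, 0.1714]
eef_rot: [-179.9, 0.0, 25.5]
contact_force: [0.8, 0.3, 0.1]
width: 0.694
finger_force: 0.0
```

Call:
{"api": "apply_moves", "payload": {
  "commands": [
    {"tx":0,"ty":0,"tz":0,"wx":0,"wy":0,"wz":0},
    {"tx":0,"ty":0,"tz":0,"wx":0,"wy":0,"wz":0},
    {"tx":0,"ty":0,"tz":0,"wx":0,"wy":0,"wz":0}
  ]
}}

```text
time_s: 10.77
tcp_pos: [0.4751, 0.2536, 0.1717]
eef_rot: [180.0, 0.1, 24.9]
contact_force: [-0.0, -0.3, 1.5]
width: 0.697
finger_force: 0.0
```

```bash
python3 -c "
from h import *
to([.4755,.254,.005],[180,0,25])"
```

```text
t 10.77 tcp [0.4751 0.2536 0.1717] rot [1.7998e+02 8.0000e-02 2.4860e+01] w 0.697 F [-0.  -0.3  1.5] M [-0.02 -0.   -0.05] ff 0.0
 shift [ 0.008 -0.003  1.667]
 turn [ 0.001  0.002 -0.003]
```

View pics/tray.png

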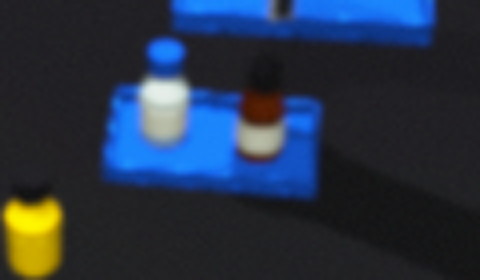

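The amber bottle (crop 262,110) stands upright in the small tray beside the clear one (163,95). Descending on the pipette.

Call:
{"api": "apply_moves", "payload": {
  "commands": [
    {"tx":0,"ty":0,"tz":0.2,"wx":0,"wy":0,"wz":0},
    {"tx":0,"ty":0,"tz":0.35,"wx":0,"wy":0,"wz":0},
    {"tx":0,"ty":0,"tz":0.35,"wx":0,"wy":0,"wz":0},
    {"tx":0,"ty":0,"tz":0.35,"wx":0,"wy":0,"wz":0},
    {"tx":0,"ty":0,"tz":0.2,"wx":0,"wy":0,"wz":0}
  ]
}}

```text
time_s: 11.18
tcp_pos: [0.4739, 0.2524, 0.024]
eef_rot: [180.0, 0.2, 24.9]
contact_force: [-0.6, -1.3, -0.6]
width: 0.703
finger_force: 0.0
```

Call:
{"api": "apply_moves", "payload": {
  "commands": [
    {"tx":0,"ty":0,"tz":0.12,"wx":0,"wy":0,"wz":0},
    {"tx":0,"ty":0,"tz":0.06,"wx":0,"wy":0,"wz":0},
    {"tx":0,"ty":0,"tz":0,"wx":0,"wy":0,"wz":0},
    {"tx":0,"ty":0,"tz":0,"wx":0,"wy":0,"wz":0}
  ]
}}

```text
time_s: 11.52
tcp_pos: [0.4759, 0.2549, 0.0102]
eef_rot: [-180.0, -0.1, 25.0]
contact_force: [0.1, 0.7, 0.8]
width: 0.7
finger_force: 0.0
```

```bash
python3 -c "
from h import *
to([.4755,.254,.005],[180,0,25])"
```

```text
t 11.52 tcp [0.4759 0.2549 0.0102] rot [-1.800e+02 -7.000e-02  2.499e+01] w 0.7 F [0.1 0.7 0.8] M [ 0.03 -0.04 -0.03] ff 0.0
 shift [-0.008  0.006  0.052]
 turn [-0.    -0.002 -0.   ]
```

Call:
{"api": "apply_moves", "payload": {
  "commands": [
    {"tx":0,"ty":0,"tz":0.04,"wx":0,"wy":0,"wz":0},
    {"tx":0,"ty":0,"tz":0,"wx":0,"wy":0,"wz":0}
  ]
}}

```text
time_s: 11.68
tcp_pos: [0.476, 0.2549, 0.0061]
eef_rot: [180.0, -0.1, 25.0]
contact_force: [0.5, 0.4, 0.5]
width: 0.702
finger_force: 0.0
```

Call:
{"api": "apply_moves", "payload": {
  "commands": [
    {"tx":0,"ty":0,"tz":0,"wx":0,"wy":0,"wz":0},
    {"tx":0,"ty":0,"tz":0,"wx":0,"wy":0,"wz":0},
    {"tx":0,"ty":0,"tz":0,"wx":0,"wy":0,"wz":0},
    {"tx":0,"ty":0,"tz":0,"wx":0,"wy":0,"wz":0},
    {"tx":0,"ty":0,"tz":0,"wx":0,"wy":0,"wz":0}
  ],
  "claw": 0.1,
  "force": 35
}}

```text
time_s: 12.1
tcp_pos: [0.4756, 0.2549, 0.0059]
eef_rot: [180.0, -0.1, 25.0]
contact_force: [-0.9, -0.4, 7.5]
width: 0.314
finger_force: 35.9
```

Call:
{"api": "apply_moves", "payload": {
  "commands": [
    {"tx":0,"ty":0,"tz":0,"wx":0,"wy":0,"wz":0},
    {"tx":0,"ty":0,"tz":0,"wx":0,"wy":0,"wz":0},
    {"tx":0,"ty":0,"tz":0,"wx":0,"wy":0,"wz":0}
  ]
}}

```text
time_s: 12.35
tcp_pos: [0.4756, 0.2548, 0.0059]
eef_rot: [180.0, -0.1, 25.0]
contact_force: [-0.6, -0.1, 6.5]
width: 0.319
finger_force: 35.9
```

```bash
python3 -c "
from h import *
to([.4755,.254,.006],[180,0,25])"
```

```text
t 12.35 tcp [0.4756 0.2548 0.0059] rot [ 1.7999e+02 -5.0000e-02  2.5030e+01] w 0.319 F [-0.6 -0.1  6.5] M [-0.12  0.15 -0.  ] ff 35.9
 shift [-0.004  0.007 -0.001]
 turn [ 0.    -0.001  0.001]
```

Call:
{"api": "apply_moves", "payload": {
  "commands": [
    {"tx":0,"ty":0,"tz":-0.1,"wx":0,"wy":0,"wz":0},
    {"tx":0,"ty":0,"tz":-0.25,"wx":0,"wy":0,"wz":0},
    {"tx":0,"ty":0,"tz":-0.35,"wx":0,"wy":0,"wz":0},
    {"tx":0,"ty":0,"tz":-0.35,"wx":0,"wy":0,"wz":0},
    {"tx":0,"ty":0,"tz":-0.25,"wx":0,"wy":0,"wz":0}
  ]
}}

```text
time_s: 12.77
tcp_pos: [0.4754, 0.2551, 0.1385]
eef_rot: [-180.0, -0.1, 25.1]
contact_force: [-0.2, 1.0, -0.5]
width: 0.322
finger_force: 35.1
```

Call:
{"api": "apply_moves", "payload": {
  "commands": [
    {"tx":0,"ty":0,"tz":0,"wx":0,"wy":0.09,"wz":0.055},
    {"tx":0,"ty":0,"tz":0,"wx":0,"wy":0.09,"wz":0.055},
    {"tx":0,"ty":0,"tz":0,"wx":0,"wy":0.09,"wz":0.055},
    {"tx":0,"ty":0,"tz":0,"wx":0,"wy":0.09,"wz":0},
    {"tx":0,"ty":0,"tz":0,"wx":0,"wy":0,"wz":0}
  ]
}}

```text
time_s: 13.18
tcp_pos: [0.4727, 0.2534, 0.1351]
eef_rot: [-179.3, -16.2, 17.5]
contact_force: [-1.2, -1.4, -0.7]
width: 0.319
finger_force: 35.0
```

Call:
{"api": "apply_moves", "payload": {
  "commands": [
    {"tx":0,"ty":0,"tz":0,"wx":0,"wy":0,"wz":0},
    {"tx":0,"ty":0,"tz":0,"wx":0,"wy":0,"wz":0}
  ]
}}

```text
time_s: 13.35
tcp_pos: [0.4758, 0.255, 0.1359]
eef_rot: [-179.2, -16.1, 17.5]
contact_force: [0.7, 1.0, -1.0]
width: 0.319
finger_force: 35.0
```

```bash
cat > m3.py <<'E'
from h import *
import sys
to([.4755,.254,.13],[180,-16,17.5])
s=manip.get_state();R=Rotation.from_euler("xyz",s["eef_rot"],degrees=True)
for n in("side","top"):
    p=manip.grab_frame(n);w=cloud(p)
    if n=="side": save(p,sys.argv[1],(230,350,270,430),4)
    T=R.inv().apply((w.reshape(-1,3)-s["tcp_pos"])).reshape(w.shape)*1000  # tool frame; pipette z = 6 - Tz
    m=(abs(T[...,0])<180)&(abs(T[...,1])<25)&(T[...,2]>-50)&(T[...,2]<20)
    # handle side/top & shaft profile
    for a in range(-165,-20,8):
        k=m&(T[...,0]>=a)&(T[...,0]<a+8)
        if k.sum()>2: print(n,a,k.sum(),"y",np.round(np.percentile(T[k][:,1],[5,50,95]),1),"z",np.round(np.percentile(T[k][:,2],[5,50,95]),1))
    for q in("shoulder","tail"):
        for x in manip.place_of(p,q)[:1]:
            r,c=x["location"];r*=400;c*=640
            d=ray(p,(r,c),0)-np.array(p["origin"]);o=np.array(p["origin"])
            # meet the tool plane y=0 
            ny=R.apply([0,1,0]);t=-(o-s["tcp_pos"])@ny/(d@ny)
            print(q,round(x["score"],2),round(r),round(c),"tool mm if y=0",np.round(R.inv().apply(o+t*d-s["tcp_pos"])*1000,1))
E
python3 m3.py grip.png
```

```text
t 13.35 tcp [0.4758 0.255  0.1359] rot [-179.19  -16.12   17.46] w 0.319 F [ 0.7  1.  -1. ] M [-0.08  0.28  0.02] ff 35.0
 shift [-0.022  0.009  0.055]
 turn [-0.018 -0.003 -0.001]
side -157 8 y [-3.2 -2.   0.2] z [-14.1 -12.7  -9.4]
side -149 7 y [-3.6 -1.8  0.4] z [-13.8 -11.7  -8.3]
side -141 9 y [-3.9 -2.5  2.4] z [-15.4 -12.8 -10.1]
side -133 12 y [-5.5 -0.6  2.9] z [-14.6 -12.7  -9.5]
side -125 12 y [-4.7 -3.   1.3] z [-16.2 -12.9  -9.3]
side -117 12 y [-5.2 -1.6  2.3] z [-15.4 -14.  -10.6]
side -109 12 y [-5.9 -2.1  3.7] z [-16.3 -14.1 -11.2]
side -101 18 y [-6.1 -3.1  2.4] z [-17.2 -14.6 -10.7]
side -93 12 y [-6.7 -4.3  2.3] z [-16.  -14.7 -10.6]
side -85 15 y [-6.  -3.2  2.2] z [-18.  -15.   -9.2]
side -77 15 y [-5.4 -4.1  1.4] z [-16.8 -14.8  -7.6]
side -69 14 y [-5.5 -2.6  4.6] z [-17.5 -14.3 -10.9]
side -61 12 y [-13.5  -2.8   7.7] z [-24.6 -21.9  -4.3]
side -53 22 y [-13.6  -1.7  12.7] z [-26.8 -23.3   3.3]
side -45 6 y [-15.1 -13.1 -12. ] z [-7.8 -1.1  4.4]
side -37 4 y [-14.  -13.3 -12.4] z [-1.3 -0.3  1.4]
side -29 3 y [-14.3 -13.7 -13.3] z [-1.4 -0.2  0.6]
side -21 3
[... 498 characters left out ...]
-16.7 -11.8  -8.8]
top -101 12 y [-3.3  2.2  6. ] z [-16.5 -13.2  -9.1]
top -93 10 y [-3.7  2.   5.1] z [-16.8 -12.  -10.4]
top -85 12 y [-3.2  1.6  6.4] z [-17.2 -13.3  -9.5]
top -77 10 y [-1.9  3.8  5.5] z [-16.9 -13.3  -7.6]
top -69 14 y [-3.4  2.9  6.5] z [-16.2 -13.   -9.3]
top -61 12 y [-5.3  1.5  8.5] z [-22.4 -15.3 -11.7]
top -53 29 y [-11.1   4.   14.9] z [-25.3 -22.3  -8.6]
top -45 26 y [-4.4  7.7 15.9] z [-26.4 -22.3  -6.1]
top -37 20 y [ 1.6 11.5 15. ] z [-24.2 -20.3   0.4]
top -29 14 y [ 6.9 12.8 14.9] z [-25.7 -20.5  -3.6]
top -21 3 y [14.1 15.3 15.4] z [-19.6 -15.2  -2.2]
shoulder 0.76 252 213 tool mm if y=0 [-64.5   0.   30.2]
tail 0.74 210 199 tool mm if y=0 [69.5 -0.  -0.5]
```

View pics/grip.png

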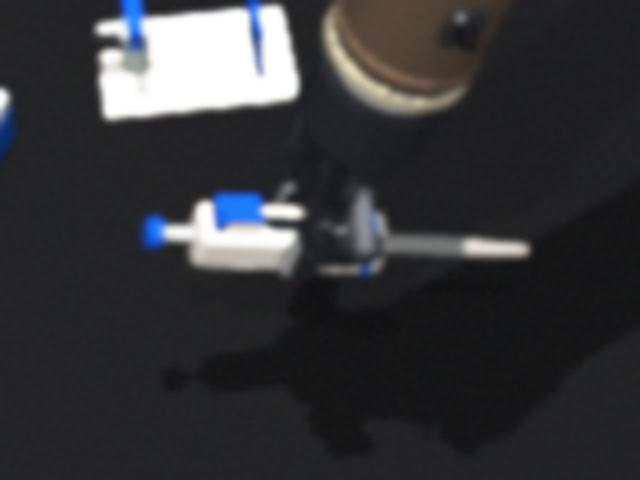

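Grip is straight: nose at tool x ≈ -156, so the shoulder is at about -56, with the axis 9 mm behind the TCP. Going above the rest, 8 mm tailward of the final place.

```bash
python3 -c "
from h import *
to([.5998,.0288,.14],[180,-16,17.5])"
```

```text
t 13.65 tcp [0.4756 0.2547 0.1351] rot [-179.18  -16.12   17.41] w 0.317 F [ 0.2 -0.3 -1.2] M [-0.14  0.38 -0.06] ff 35.0
 shift [0.503 2.528 0.058]
 turn [-0.018 -0.003 -0.002]
```

Call:
{"api": "apply_moves", "payload": {
  "commands": [
    {"tx":0,"ty":0,"tz":-0.1,"wx":-0.018,"wy":0,"wz":0},
    {"tx":0.04,"ty":0.12,"tz":0,"wx":0,"wy":0,"wz":0},
    {"tx":0.045,"ty":0.22,"tz":0,"wx":0,"wy":0,"wz":0},
    {"tx":0.045,"ty":0.22,"tz":0,"wx":0,"wy":0,"wz":0},
    {"tx":0.045,"ty":0.22,"tz":0,"wx":0,"wy":0,"wz":0}
  ]
}}

```text
time_s: 14.07
tcp_pos: [0.5124, 0.1838, 0.1498]
eef_rot: [-180.0, -16.1, 17.5]
contact_force: [0.2, 0.2, -0.7]
width: 0.323
finger_force: 35.1
```

Call:
{"api": "apply_moves", "payload": {
  "commands": [
    {"tx":0.045,"ty":0.22,"tz":0,"wx":0,"wy":0,"wz":0},
    {"tx":0.045,"ty":0.22,"tz":0,"wx":0,"wy":0,"wz":0},
    {"tx":0.045,"ty":0.22,"tz":0,"wx":0,"wy":0,"wz":0},
    {"tx":0.045,"ty":0.22,"tz":0,"wx":0,"wy":0,"wz":0},
    {"tx":0.045,"ty":0.22,"tz":0,"wx":0,"wy":0,"wz":0}
  ]
}}

```text
time_s: 14.48
tcp_pos: [0.5661, 0.0847, 0.1559]
eef_rot: [-180.0, -16.1, 17.4]
contact_force: [0.7, 1.0, -0.4]
width: 0.314
finger_force: 35.1
```

Call:
{"api": "apply_moves", "payload": {
  "commands": [
    {"tx":0.045,"ty":0.22,"tz":0,"wx":0,"wy":0,"wz":0},
    {"tx":0.045,"ty":0.22,"tz":0,"wx":0,"wy":0,"wz":0},
    {"tx":0.02,"ty":0.15,"tz":0,"wx":0,"wy":0,"wz":0},
    {"tx":0,"ty":0.06,"tz":0,"wx":0,"wy":0,"wz":0},
    {"tx":0,"ty":0,"tz":0,"wx":0,"wy":0,"wz":0}
  ]
}}

```text
time_s: 14.9
tcp_pos: [0.5955, 0.0252, 0.1586]
eef_rot: [-180.0, -16.1, 17.3]
contact_force: [-0.9, 0.0, -1.4]
width: 0.32
finger_force: 35.1
```

Call:
{"api": "apply_moves", "payload": {
  "commands": [
    {"tx":0,"ty":0,"tz":0,"wx":0,"wy":0,"wz":0},
    {"tx":0,"ty":0,"tz":0,"wx":0,"wy":0,"wz":0},
    {"tx":0,"ty":0,"tz":0,"wx":0,"wy":0,"wz":0},
    {"tx":0,"ty":0,"tz":0,"wx":0,"wy":0,"wz":0}
  ]
}}

```text
time_s: 15.23
tcp_pos: [0.5948, 0.0282, 0.1591]
eef_rot: [-180.0, -16.2, 17.5]
contact_force: [-0.0, -0.6, -0.6]
width: 0.323
finger_force: 35.1
```

```bash
python3 -c "
from h import *
to([.5998,.0288,.085],[180,-16,17.5])"
```

```text
t 15.23 tcp [0.5948 0.0282 0.1591] rot [-179.99  -16.16   17.54] w 0.323 F [-0.  -0.6 -0.6] M [-0.16  0.3   0.01] ff 35.1
 shift [-0.159  0.01   0.726]
 turn [-0.001 -0.004  0.001]
```

Call:
{"api": "apply_moves", "payload": {
  "commands": [
    {"tx":-0.02,"ty":0,"tz":0.12,"wx":0,"wy":0,"wz":0},
    {"tx":-0.04,"ty":0.01,"tz":0.2,"wx":0,"wy":0,"wz":0},
    {"tx":-0.05,"ty":0,"tz":0.2,"wx":0,"wy":0,"wz":0},
    {"tx":-0.04,"ty":0,"tz":0.14,"wx":0,"wy":0,"wz":0},
    {"tx":-0.01,"ty":0,"tz":0.06,"wx":0,"wy":0,"wz":0}
  ]
}}

```text
time_s: 15.65
tcp_pos: [0.5984, 0.028, 0.0833]
eef_rot: [-179.9, -16.0, 17.5]
contact_force: [-0.6, -0.1, -1.0]
width: 0.322
finger_force: 35.1
```

Call:
{"api": "apply_moves", "payload": {
  "commands": [
    {"tx":0,"ty":0,"tz":0,"wx":0,"wy":0,"wz":0},
    {"tx":0,"ty":0,"tz":0,"wx":0,"wy":0,"wz":0},
    {"tx":0,"ty":0,"tz":0,"wx":0,"wy":0,"wz":0}
  ]
}}

```text
time_s: 15.9
tcp_pos: [0.6007, 0.0278, 0.0866]
eef_rot: [180.0, -16.3, 17.5]
contact_force: [0.3, 0.3, -1.1]
width: 0.32
finger_force: 35.1
```

```bash
python3 -c "
from h import *
to([.5998,.0288,.0755],[180,-16,17.5])
a=manip.grab_frame('side');b=manip.grab_frame('top')
f=[cv2.resize(x,(560,420),interpolation=cv2.INTER_CUBIC) for x in(a['frame'][200:260,290:370],b['frame'][180:240,250:330])]
save({'frame':np.vstack(f)[:, :]},'above.png',None,.7)
"
```

```text
t 15.9 tcp [0.6007 0.0278 0.0866] rot [179.98 -16.26  17.47] w 0.32 F [ 0.3  0.3 -1.1] M [-0.14  0.32  0.02] ff 35.1
 shift [-0.036 -0.012  0.105]
 turn [ 0.001 -0.006 -0.001]
```

View pics/above.png

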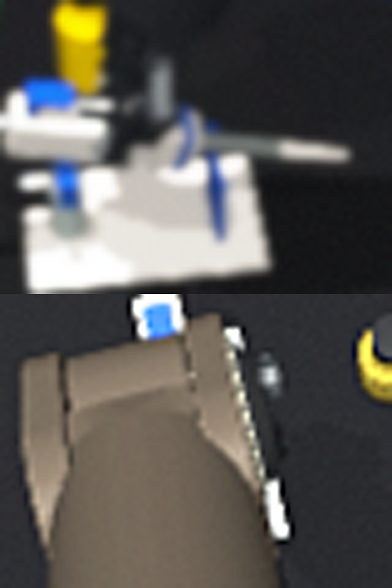

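Side half: the handle end (60,130) is over the saddle (65,180) and the shaft (250,145) is over the front fork (215,185). In the top half the arm hides the rest. Lowering in small steps.

Call:
{"api": "apply_moves", "payload": {
  "commands": [
    {"tx":-0.008,"ty":-0.01,"tz":0.03,"wx":0,"wy":0,"wz":0},
    {"tx":-0.008,"ty":0,"tz":0.03,"wx":0,"wy":0,"wz":0},
    {"tx":-0.005,"ty":0,"tz":0.02,"wx":0,"wy":0,"wz":0},
    {"tx":0,"ty":0,"tz":0,"wx":0,"wy":0,"wz":0},
    {"tx":0,"ty":0,"tz":0,"wx":0,"wy":0,"wz":0}
  ]
}}

```text
time_s: 16.42
tcp_pos: [0.5997, 0.0284, 0.0769]
eef_rot: [-180.0, -16.1, 17.4]
contact_force: [0.0, -0.1, -1.4]
width: 0.323
finger_force: 35.1
```

Call:
{"api": "apply_moves", "payload": {
  "commands": [
    {"tx":-0.003,"ty":0,"tz":0.01,"wx":0,"wy":0,"wz":0},
    {"tx":-0.003,"ty":0,"tz":0.01,"wx":0,"wy":0,"wz":0},
    {"tx":0,"ty":0,"tz":0,"wx":0,"wy":0,"wz":0},
    {"tx":0,"ty":0,"tz":0,"wx":0,"wy":0,"wz":0}
  ]
}}

```text
time_s: 16.75
tcp_pos: [0.5998, 0.0284, 0.075]
eef_rot: [-180.0, -16.2, 17.4]
contact_force: [0.3, -1.4, 0.4]
width: 0.32
finger_force: 35.1
```

```bash
python3 -c "
from h import *
to([.5998,.0288,.0725],[180,-16,17.5])"
```

```text
t 16.75 tcp [0.5998 0.0284 0.075 ] rot [-179.99  -16.16   17.43] w 0.32 F [ 0.3 -1.4  0.4] M [-0.14  0.36  0.02] ff 35.1
 shift [-0.006 -0.004  0.025]
 turn [ 0.    -0.003 -0.001]
```

Call:
{"api": "apply_moves", "payload": {
  "commands": [
    {"tx":-0.003,"ty":0,"tz":0.01,"wx":0,"wy":0,"wz":0},
    {"tx":0,"ty":0,"tz":0,"wx":0,"wy":0,"wz":0},
    {"tx":0,"ty":0,"tz":0,"wx":0,"wy":0,"wz":0}
  ]
}}

```text
time_s: 17.0
tcp_pos: [0.5998, 0.0284, 0.074]
eef_rot: [-180.0, -16.2, 17.4]
contact_force: [0.8, -0.2, -0.9]
width: 0.324
finger_force: 35.1
```

```bash
python3 -c "
from h import *
to([.5998,.0288,.0725],[180,-16,17.5])"
```

```text
t 17.0 tcp [0.5998 0.0284 0.074 ] rot [-180.    -16.16   17.44] w 0.324 F [ 0.8 -0.2 -0.9] M [-0.1   0.34  0.03] ff 35.1
 shift [-0.003 -0.003  0.015]
 turn [ 0.    -0.004 -0.001]
```

Call:
{"api": "apply_moves", "payload": {
  "commands": [
    {"tx":-0.003,"ty":0,"tz":0.01,"wx":0,"wy":0,"wz":0},
    {"tx":0,"ty":0,"tz":0,"wx":0,"wy":0,"wz":0},
    {"tx":0,"ty":0,"tz":0,"wx":0,"wy":0,"wz":0}
  ]
}}

```text
time_s: 17.25
tcp_pos: [0.5998, 0.0284, 0.0729]
eef_rot: [-180.0, -16.2, 17.4]
contact_force: [-0.1, 0.0, -0.1]
width: 0.323
finger_force: 35.1
```

```bash
python3 -c "
from h import *
to([.5998,.0288,.0725],[180,-16,17.5])"
```

```text
t 17.25 tcp [0.5998 0.0284 0.0729] rot [-179.99  -16.16   17.44] w 0.323 F [-0.1  0.  -0.1] M [-0.08  0.38  0.02] ff 35.1
 shift [ 0.    -0.004  0.005]
 turn [ 0.    -0.004 -0.001]
```

Call:
{"api": "apply_moves", "payload": {
  "commands": [
    {"tx":-0.003,"ty":0,"tz":0.01,"wx":0,"wy":0,"wz":0},
    {"tx":0,"ty":0,"tz":0,"wx":0,"wy":0,"wz":0},
    {"tx":0,"ty":0,"tz":0,"wx":0,"wy":0,"wz":0}
  ]
}}

```text
time_s: 17.5
tcp_pos: [0.5999, 0.0284, 0.072]
eef_rot: [-180.0, -16.2, 17.4]
contact_force: [-0.2, 0.8, 0.1]
width: 0.321
finger_force: 35.2
```

```bash
python3 -c "
from h import *
to([.5998,.0288,.0725],[180,-16,17.5])"
```

```text
t 17.5 tcp [0.5999 0.0284 0.072 ] rot [-180.    -16.17   17.44] w 0.321 F [-0.2  0.8  0.1] M [-0.11  0.39 -0.04] ff 35.2
 shift [ 0.002 -0.004 -0.005]
 turn [ 0.    -0.004 -0.001]
```

Call:
{"api": "apply_moves", "payload": {
  "commands": [
    {"tx":-0.003,"ty":0,"tz":0.01,"wx":0,"wy":0,"wz":0},
    {"tx":0,"ty":0,"tz":0,"wx":0,"wy":0,"wz":0},
    {"tx":0,"ty":0,"tz":0,"wx":0,"wy":0,"wz":0}
  ]
}}

```text
time_s: 17.75
tcp_pos: [0.6, 0.0284, 0.0712]
eef_rot: [180.0, -16.2, 17.4]
contact_force: [-0.7, 0.0, 3.3]
width: 0.323
finger_force: 35.6
```

```bash
python3 -c "
from h import *
to([.5998,.0288,.0725],[180,-16,17.5])"
```

```text
t 17.75 tcp [0.6    0.0284 0.0712] rot [179.99 -16.19  17.44] w 0.323 F [-0.7  0.   3.3] M [-0.16  0.48 -0.04] ff 35.6
 shift [ 0.003 -0.004 -0.013]
 turn [ 0.001 -0.004 -0.001]
```

Call:
{"api": "apply_moves", "payload": {
  "commands": [
    {"tx":-0.003,"ty":0,"tz":0.01,"wx":0,"wy":0,"wz":0},
    {"tx":0,"ty":0,"tz":0,"wx":0,"wy":0,"wz":0},
    {"tx":0,"ty":0,"tz":0,"wx":0,"wy":0,"wz":0}
  ]
}}

```text
time_s: 18.0
tcp_pos: [0.6002, 0.0285, 0.0706]
eef_rot: [180.0, -16.2, 17.4]
contact_force: [-2.5, -0.4, 8.2]
width: 0.322
finger_force: 36.5
```

```bash
python3 -c "
from h import *
to([.5998,.0288,.0725],[180,-16,17.5])"
```

```text
t 18.0 tcp [0.6002 0.0285 0.0706] rot [179.98 -16.23  17.44] w 0.322 F [-2.5 -0.4  8.2] M [-0.15  0.64 -0.04] ff 36.5
 shift [ 0.002 -0.004 -0.019]
 turn [ 0.001 -0.005 -0.001]
```

Both-fork contact height agrees with the model (z ≈ 71 mm, 9 N). Easing by 0.6 mm, then sliding down the slope towards the front fork.

Call:
{"api": "apply_moves", "payload": {
  "commands": [
    {"tx":0,"ty":0,"tz":-0.008,"wx":0,"wy":0,"wz":0},
    {"tx":-0.02,"ty":0,"tz":0,"wx":0,"wy":0,"wz":0},
    {"tx":-0.02,"ty":0,"tz":0,"wx":0,"wy":0,"wz":0},
    {"tx":0,"ty":0,"tz":0,"wx":0,"wy":0,"wz":0},
    {"tx":0,"ty":0,"tz":0,"wx":0,"wy":0,"wz":0}
  ]
}}

```text
time_s: 18.42
tcp_pos: [0.5953, 0.0269, 0.0693]
eef_rot: [-180.0, -16.1, 17.4]
contact_force: [-2.1, -0.6, 5.2]
width: 0.321
finger_force: 35.8
```

```bash
python3 -c "
from h import *
to([.5922,.0264,.0700],[180,-16,17.5])"
```

```text
t 18.42 tcp [0.5953 0.0269 0.0693] rot [-180.    -16.1    17.43] w 0.321 F [-2.1 -0.6  5.2] M [-0.18  0.69 -0.01] ff 35.8
 shift [-0.028 -0.004 -0.015]
 turn [ 0.    -0.002 -0.002]
```

Call:
{"api": "apply_moves", "payload": {
  "commands": [
    {"tx":-0.015,"ty":0,"tz":0,"wx":0,"wy":0,"wz":0},
    {"tx":0,"ty":0,"tz":0,"wx":0,"wy":0,"wz":0},
    {"tx":0,"ty":0,"tz":0,"wx":0,"wy":0,"wz":0}
  ]
}}

```text
time_s: 18.67
tcp_pos: [0.5945, 0.0267, 0.0691]
eef_rot: [-180.0, -16.2, 17.4]
contact_force: [-0.7, -0.6, 5.1]
width: 0.325
finger_force: 35.7
```

```bash
python3 -c "
from h import *
to([.5922,.0264,.0700],[180,-16,17.5])"
```

```text
t 18.67 tcp [0.5945 0.0267 0.0691] rot [-180.    -16.16   17.43] w 0.325 F [-0.7 -0.6  5.1] M [-0.16  0.42  0.02] ff 35.7
 shift [-0.019 -0.004 -0.015]
 turn [ 0.    -0.004 -0.001]
```

Call:
{"api": "apply_moves", "payload": {
  "commands": [
    {"tx":-0.015,"ty":0,"tz":0,"wx":0,"wy":0,"wz":0},
    {"tx":0,"ty":0,"tz":0,"wx":0,"wy":0,"wz":0},
    {"tx":0,"ty":0,"tz":0,"wx":0,"wy":0,"wz":0}
  ]
}}

```text
time_s: 18.92
tcp_pos: [0.593, 0.0263, 0.0687]
eef_rot: [-180.0, -16.2, 17.4]
contact_force: [-1.2, 0.4, 4.0]
width: 0.322
finger_force: 35.7
```

```bash
python3 -c "
from h import *
to([.5922,.0264,.0700],[180,-16,17.5])"
```

```text
t 18.92 tcp [0.593  0.0263 0.0687] rot [-180.    -16.16   17.43] w 0.322 F [-1.2  0.4  4. ] M [-0.09  0.43  0.05] ff 35.7
 shift [-0.004 -0.004 -0.015]
 turn [ 0.    -0.004 -0.001]
```

Call:
{"api": "apply_moves", "payload": {
  "commands": [
    {"tx":-0.01,"ty":0,"tz":0,"wx":0,"wy":0,"wz":0},
    {"tx":0,"ty":0,"tz":0,"wx":0,"wy":0,"wz":0},
    {"tx":0,"ty":0,"tz":0,"wx":0,"wy":0,"wz":0}
  ]
}}

```text
time_s: 19.17
tcp_pos: [0.5923, 0.0261, 0.0685]
eef_rot: [-180.0, -16.2, 17.4]
contact_force: [-0.0, -0.1, 4.7]
width: 0.32
finger_force: 35.7
```

```bash
python3 -c "
from h import *
to([.5922,.0264,.0700],[180,-16,17.5])"
```

```text
t 19.17 tcp [0.5923 0.0261 0.0685] rot [-180.    -16.18   17.44] w 0.32 F [-0.  -0.1  4.7] M [-0.03  0.3  -0.02] ff 35.7
 shift [ 0.004 -0.004 -0.015]
 turn [ 0.    -0.004 -0.001]
```

Call:
{"api": "apply_moves", "payload": {
  "commands": [
    {"tx":-0.01,"ty":0,"tz":0,"wx":0,"wy":0,"wz":0},
    {"tx":0,"ty":0,"tz":0,"wx":0,"wy":0,"wz":0},
    {"tx":0,"ty":0,"tz":0,"wx":0,"wy":0,"wz":0}
  ]
}}

```text
time_s: 19.42
tcp_pos: [0.5921, 0.0261, 0.0686]
eef_rot: [180.0, -16.3, 17.5]
contact_force: [2.1, 1.2, 4.3]
width: 0.317
finger_force: 35.6
```

Call:
{"api": "apply_moves", "payload": {
  "commands": [
    {"tx":-0.01,"ty":0,"tz":0,"wx":0,"wy":0,"wz":0},
    {"tx":0,"ty":0,"tz":0,"wx":0,"wy":0,"wz":0},
    {"tx":0,"ty":0,"tz":0,"wx":0,"wy":0,"wz":0}
  ]
}}

```text
time_s: 19.67
tcp_pos: [0.5919, 0.0259, 0.0687]
eef_rot: [180.0, -16.3, 17.5]
contact_force: [5.4, 2.1, 4.6]
width: 0.319
finger_force: 35.5
```

```bash
python3 -c "
from h import *
to([.5922,.0264,.0700],[180,-16,17.5])"
```

```text
t 19.67 tcp [0.5919 0.0259 0.0687] rot [179.99 -16.35  17.45] w 0.319 F [5.4 2.1 4.6] M [ 0.19 -0.79 -0.03] ff 35.5
 shift [ 0.008 -0.004 -0.011]
 turn [ 0.001 -0.008 -0.001]
```

Shoulder contact: 5.8 N along the slope, at 12.4 mm where 12.8 was predicted. Easing the axial push, then lowering the grip to 20 N while pressing lightly so both forks seat.

Call:
{"api": "apply_moves", "payload": {
  "commands": [
    {"tx":0.008,"ty":0,"tz":0.003,"wx":0,"wy":0,"wz":0},
    {"tx":0,"ty":0,"tz":0,"wx":0,"wy":0,"wz":0},
    {"tx":0,"ty":0,"tz":0,"wx":0,"wy":0,"wz":0},
    {"tx":0,"ty":0,"tz":0,"wx":0,"wy":0,"wz":0}
  ],
  "force": 20
}}

```text
time_s: 20.0
tcp_pos: [0.592, 0.026, 0.0684]
eef_rot: [180.0, -16.3, 17.5]
contact_force: [3.0, 1.3, 6.1]
width: 0.319
finger_force: 36.0
```

```bash
cat > seat.py <<'E'
from h import *
import sys
to([.5922,.0264,.0700],[180,-16,17.5])
a=manip.grab_frame('side');save(a,sys.argv[1],(190,270,280,390),6)
w=cloud(a);o=np.array([.58,.0225]);t=np.radians(17.5);B=np.array([[np.cos(t),-np.sin(t)],[np.sin(t),np.cos(t)]])
L=np.dstack([(w[...,:2]-o)@B,w[...,2]])*1000
def prof(lo,hi,y=16):
    for x in range(lo,hi,8):
        k=(L[...,0]>=x)&(L[...,0]<x+8)&(abs(L[...,1])<y)&(L[...,2]>20)
        if k.sum()>2: print("restx",x+4,k.sum(),"top z",np.round(np.percentile(L[k][:,2],[50,90]),1),"y",np.round(np.percentile(L[k][:,1],[5,50,95]),1))
prof(-150,-20,10);prof(26,110)
for q in("shoulder","tail"):
    for x in manip.place_of(a,q)[:1]:
        r,c=x["location"];r*=400;c*=640;oo=np.array(a["origin"]);d=ray(a,(r,c),0)-oo
        ny=np.array([-np.sin(t),np.cos(t),0]);s=-(oo-np.array([.58,.0225,0]))@ny/(d@ny);P=oo+s*d
        print(q,round(x["score"],2),"rest x,z",np.round((P[:2]-o)@B*1000,1)[0],round(P[2]*1000,1))
E
python3 seat.py seat1.png
```

```text
t 20.0 tcp [0.592  0.026  0.0684] rot [179.99 -16.26  17.45] w 0.319 F [3.  1.3 6.1] M [ 0.18 -0.43  0.03] ff 36.0
 shift [ 0.008 -0.003 -0.014]
 turn [ 0.001 -0.006 -0.001]
restx -146 34 top z [550.9 555.8] y [-7.9  2.5  9.8]
restx -138 31 top z [540.4 545. ] y [-7.8  2.   9.1]
restx -130 36 top z [530.4 535.6] y [-6.9  1.9  9.4]
restx -122 34 top z [520.3 524.9] y [-8.9  2.2  7.9]
restx -114 29 top z [510.1 514.9] y [-6.2  1.9  9.4]
restx -106 34 top z [500.  505.1] y [-8.6  1.8  8.7]
restx -98 30 top z [489.4 494.7] y [-6.   2.5  8.8]
restx -90 31 top z [479.3 485. ] y [-6.7  3.8  8.6]
restx -82 40 top z [467.1 474.2] y [-7.4  0.1  6.7]
restx -74 35 top z [447.3 463.9] y [-8.6  0.1  7.1]
restx -66 28 top z [442.7 445. ] y [-7.8  1.2  7.2]
restx -58 33 top z [437.2 441.3] y [-7.9  2.9  7.8]
restx -50 41 top z [423.1 432.5] y [-8.6  1.6  9. ]
restx -42 43 top z [375.7 415.7] y [-8.3  1.9  8.2]
restx -34 32 top z [359.6 376. ] y [-7.6  4.1  9.1]
restx -26 26 top z [333.2 346.3] y [-6.2  3.6  8.9]
restx -18 24 top z [306.1 318.1] y [-5.7  4.1  9.4]
restx 30 35 top z [ 98.6 114.2] y [-8.6  7.4 13.7]
restx 38 60 top z [ 93.8 118.5] y [-5.   6.4 13.3]
restx 46 52 top z [ 97.7 120.2] y [-4.8  9.4 13.1]
restx 54 62 top z [ 95.9 121.4] y [-3.   6.8 13.5]
restx 62 48 top z [ 97.9 109.9] y [-9.5  5.2 13.9]
restx 70 37 top z [ 88.8 103. ] y [-4.6  4.6 12.8]
restx 78 13 top z [ 96.9 101.1] y [-3.  2.  4.]
restx 86 7 top z [103.1 108.9] y [-2.3  0.4  2.9]
restx 94 13 top z [107.9 110.5] y [-2.4  4.2  8. ]
restx 102 6 top z [104.7 107.3] y [-5.1  2.8  7.1]
shoulder 0.84 rest x,z -32.7 61.0
tail 0.88 rest x,z 67.6 91.0
```

Call:
{"api": "apply_moves", "payload": {
  "commands": [
    {"tx":0,"ty":0,"tz":0,"wx":0,"wy":0,"wz":0},
    {"tx":0,"ty":0,"tz":0.005,"wx":0,"wy":0,"wz":0},
    {"tx":0,"ty":0,"tz":0,"wx":0,"wy":0,"wz":0},
    {"tx":0,"ty":0,"tz":0,"wx":0,"wy":0,"wz":0}
  ],
  "claw": 0.2,
  "force": 20
}}

```text
time_s: 20.48
tcp_pos: [0.5921, 0.026, 0.0683]
eef_rot: [180.0, -16.3, 17.5]
contact_force: [0.1, 1.5, 9.9]
width: 0.319
finger_force: 36.7
```

```bash
python3 -c "
from h import *
to([.5922,.0264,.0700],[180,-16,17.5])"
```

```text
t 20.48 tcp [0.5921 0.026  0.0683] rot [179.98 -16.26  17.45] w 0.319 F [0.1 1.5 9.9] M [ 0.17 -0.09  0.01] ff 36.7
 shift [ 0.007 -0.003 -0.016]
 turn [ 0.001 -0.006 -0.001]
```

Testing rear support: a small tail-down pitch should raise the load if the saddle carries.

Call:
{"api": "apply_moves", "payload": {
  "commands": [
    {"tx":0,"ty":0,"tz":0,"wx":0,"wy":-0.01,"wz":0},
    {"tx":0,"ty":0,"tz":0,"wx":0,"wy":-0.01,"wz":0},
    {"tx":0,"ty":0,"tz":0,"wx":0,"wy":0,"wz":0},
    {"tx":0,"ty":0,"tz":0,"wx":0,"wy":0,"wz":0}
  ]
}}

```text
time_s: 20.82
tcp_pos: [0.592, 0.026, 0.0682]
eef_rot: [180.0, -15.4, 17.5]
contact_force: [-2.3, -0.2, 12.1]
width: 0.321
finger_force: 36.7
```

```bash
python3 -c "
from h import *
to([.5922,.0264,.0700],[180,-16,17.5])"
```

```text
t 20.82 tcp [0.592  0.026  0.0682] rot [179.98 -15.36  17.45] w 0.321 F [-2.3 -0.2 12.1] M [ 0.26 -0.39  0.07] ff 36.7
 shift [ 0.008 -0.004 -0.016]
 turn [ 0.001  0.014 -0.001]
```

Load moved to the rear saddle, so it carries there. At the former pitch the moment balance (reference about 0.19 m up the tool) splits the load roughly 50/50. Returning to that pitch.

Call:
{"api": "apply_moves", "payload": {
  "commands": [
    {"tx":0,"ty":0,"tz":0,"wx":0,"wy":0.01,"wz":0},
    {"tx":0,"ty":0,"tz":-0.003,"wx":0,"wy":0.008,"wz":0},
    {"tx":0,"ty":0,"tz":0,"wx":0,"wy":0,"wz":0},
    {"tx":0,"ty":0,"tz":0,"wx":0,"wy":0,"wz":0}
  ]
}}

```text
time_s: 21.15
tcp_pos: [0.592, 0.026, 0.0684]
eef_rot: [180.0, -16.2, 17.5]
contact_force: [2.4, 0.8, 8.0]
width: 0.324
finger_force: 36.0
```

```bash
python3 -c "
from h import *
to([.5922,.0264,.0700],[180,-16,17.5])"
```

```text
t 21.15 tcp [0.592  0.026  0.0684] rot [179.98 -16.18  17.45] w 0.324 F [2.4 0.8 8. ] M [ 0.18 -0.29 -0.  ] ff 36.0
 shift [ 0.007 -0.004 -0.015]
 turn [ 0.001 -0.004 -0.001]
```

View pics/seat1.png

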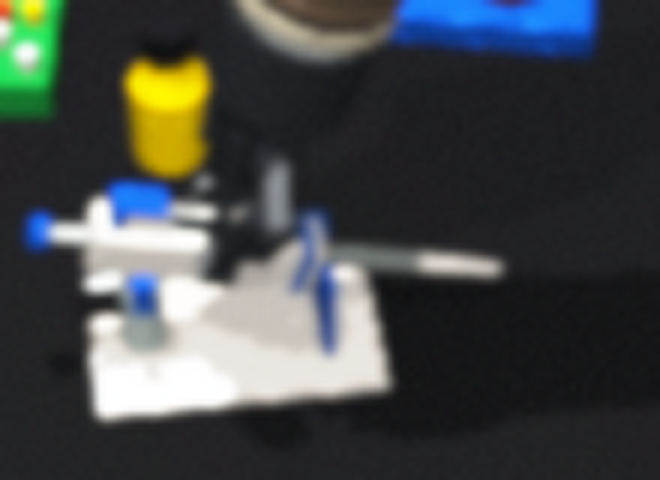

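The picture shows the shoulder band (310,260) against the front fork, the handle in the saddle (140,285), and the hook on top. Easing the load, then opening.

Call:
{"api": "apply_moves", "payload": {
  "commands": [
    {"tx":0,"ty":0,"tz":-0.006,"wx":0,"wy":0,"wz":0},
    {"tx":0,"ty":0,"tz":0,"wx":0,"wy":0,"wz":0},
    {"tx":0,"ty":0,"tz":0,"wx":0,"wy":0,"wz":0}
  ]
}}

```text
time_s: 21.4
tcp_pos: [0.5919, 0.0259, 0.0686]
eef_rot: [180.0, -16.2, 17.4]
contact_force: [5.5, 1.4, 3.8]
width: 0.321
finger_force: 35.4
```

Call:
{"api": "apply_moves", "payload": {
  "commands": [
    {"tx":0,"ty":0,"tz":0,"wx":0,"wy":0,"wz":0},
    {"tx":0,"ty":0,"tz":0,"wx":0,"wy":0,"wz":0},
    {"tx":0,"ty":0,"tz":0,"wx":0,"wy":0,"wz":0},
    {"tx":0,"ty":0,"tz":0,"wx":0,"wy":0,"wz":0},
    {"tx":0,"ty":0,"tz":0,"wx":0,"wy":0,"wz":0}
  ],
  "claw": 0.65
}}

```text
time_s: 21.82
tcp_pos: [0.5904, 0.0255, 0.0676]
eef_rot: [-180.0, -16.0, 17.4]
contact_force: [1.2, -0.1, -0.3]
width: 0.652
finger_force: 0.0
```

```bash
python3 seat.py seat2.png | grep -v "restx -"
```

```text
t 21.82 tcp [0.5904 0.0255 0.0676] rot [-179.98  -15.99   17.43] w 0.652 F [ 1.2 -0.1 -0.3] M [-0.11  0.26 -0.04] ff 0.0
 shift [ 0.026 -0.003 -0.017]
 turn [ 0.     0.    -0.001]
restx 30 36 top z [ 97.2 114.8] y [-7.6  8.9 14.4]
restx 38 63 top z [ 91.8 118.3] y [-5.8  6.5 14.4]
restx 46 52 top z [ 99.8 120.5] y [-4.8  9.5 14.3]
restx 54 62 top z [ 95.  121.2] y [-1.5  7.2 13.6]
restx 62 49 top z [ 99.8 110.4] y [-9.3  5.7 14.7]
restx 70 38 top z [ 89.  104.4] y [-6.2  6.2 13.6]
restx 78 14 top z [ 95.7 102.2] y [-3.2  0.8  6. ]
restx 86 5 top z [104.  105.5] y [0.8 1.8 2.4]
restx 94 13 top z [108.6 110.6] y [-2.5  5.1  9.2]
restx 102 5 top z [107.3 109. ] y [-3.7  0.4  8.8]
shoulder 0.74 rest x,z -34.1 66.5
tail 0.63 rest x,z 71.8 90.7
```

Released without a jolt. Withdrawing along the tool axis and moving clear for a look.

Call:
{"api": "apply_moves", "payload": {
  "commands": [
    {"tx":0,"ty":0,"tz":-0.08,"wx":0,"wy":0,"wz":0},
    {"tx":0,"ty":0,"tz":-0.15,"wx":0,"wy":0,"wz":0},
    {"tx":0,"ty":0,"tz":-0.25,"wx":0,"wy":0,"wz":0},
    {"tx":0,"ty":0,"tz":-0.3,"wx":0,"wy":0,"wz":0},
    {"tx":0,"ty":0,"tz":-0.3,"wx":0,"wy":0,"wz":0}
  ]
}}

```text
time_s: 22.38
tcp_pos: [0.5616, 0.0169, 0.173]
eef_rot: [-180.0, -16.0, 17.5]
contact_force: [0.3, -0.0, -0.9]
width: 0.65
finger_force: 0.0
```

Call:
{"api": "apply_moves", "payload": {
  "commands": [
    {"tx":-0.2,"ty":0.1,"tz":-0.1,"wx":0,"wy":0,"wz":0},
    {"tx":-0.25,"ty":0.15,"tz":0,"wx":0,"wy":0,"wz":0},
    {"tx":-0.25,"ty":0.2,"tz":-0.1,"wx":0,"wy":0,"wz":0},
    {"tx":-0.25,"ty":0.2,"tz":-0.1,"wx":0,"wy":0,"wz":0},
    {"tx":-0.25,"ty":0.2,"tz":-0.1,"wx":0,"wy":0,"wz":0}
  ]
}}

```text
time_s: 22.8
tcp_pos: [0.4663, -0.1029, 0.1778]
eef_rot: [180.0, -16.1, 17.5]
contact_force: [0.3, -0.8, -0.1]
width: 0.65
finger_force: 0.0
```

Call:
{"api": "apply_moves", "payload": {
  "commands": [
    {"tx":-0.1,"ty":0.25,"tz":0,"wx":0,"wy":0,"wz":0},
    {"tx":0,"ty":0.25,"tz":0,"wx":0,"wy":0,"wz":0},
    {"tx":0,"ty":0.15,"tz":0,"wx":0,"wy":0,"wz":0},
    {"tx":0,"ty":0,"tz":0,"wx":0,"wy":0,"wz":0},
    {"tx":0,"ty":0,"tz":0,"wx":0,"wy":0,"wz":0}
  ]
}}

```text
time_s: 23.22
tcp_pos: [0.478, -0.167, 0.1745]
eef_rot: [-180.0, -16.1, 17.4]
contact_force: [0.1, 0.2, -1.1]
width: 0.652
finger_force: 0.0
```

Run:
```python
from h import *
to([.5,-.1,.2])
a=manip.grab_frame('side');b=manip.grab_frame('top')
f=[cv2.resize(x,(640,300),interpolation=cv2.INTER_CUBIC) for x in(a['frame'][195:270,260:420],b['frame'][170:260,240:432])]
save({'frame':np.vstack(f)},'final.png')
o=np.array([.58,.0225]);t=np.radians(17.5);B=np.array([[np.cos(t),-np.sin(t)],[np.sin(t),np.cos(t)]])
for p,n in((a,"S"),(b,"T")):
    w=cloud(p);L=np.dstack([(w[...,:2]-o)@B,w[...,2]])*1000
    for x in range(-160,110,10):
        k=(L[...,0]>=x)&(L[...,0]<x+10)&(abs(L[...,1])<16)&(L[...,2]>20)&(L[...,2]<140)
        if k.sum()>2: print(n,x+5,k.sum(),"z90",round(np.percentile(L[k][:,2],90),1),"y",np.round(np.percentile(L[k][:,1],[5,50,95]),1))
```

```text
t 23.22 tcp [ 0.478  -0.167   0.1745] rot [-179.96  -16.09   17.39] w 0.652 F [ 0.1  0.2 -1.1] M [-0.03  0.26 -0.01] ff 0.0
 shift [ 0.464 -0.574 -0.131]
S -135 5 z90 43.9 y [-1.7  2.4  2.7]
S -125 6 z90 48.4 y [-1.4  1.1  2.3]
S -115 7 z90 50.2 y [-1.6  1.3  3.5]
S -105 9 z90 52.7 y [-3.   1.5  4. ]
S -95 11 z90 57.4 y [-1.5  2.6  6.4]
S -85 13 z90 61.0 y [-3.1  3.   6. ]
S -75 12 z90 61.8 y [-2.2  2.1  5.9]
S -65 12 z90 64.5 y [-1.7  2.3  6. ]
S -55 14 z90 68.7 y [-13.4   3.5   7.9]
S -45 35 z90 81.2 y [-7.8  4.7 13.8]
S -35 38 z90 83.7 y [-7.2 11.4 14.9]
S -25 41 z90 86.0 y [-8.3 10.9 14. ]
S -15 44 z90 88.8 y [-9.9 11.4 14.7]
S -5 40 z90 91.9 y [-10.   11.2  14.8]
S 5 36 z90 94.5 y [-9.9 10.1 13.8]
S 15 43 z90 96.4 y [-9.7 11.2 14.8]
S 25 41 z90 99.3 y [-11.6  10.1  14.6]
S 35 68 z90 117.4 y [-5.2  6.4 13.9]
S 45 64 z90 120.3 y [-6.   9.1 14.2]
S 55 74 z90 121.7 y [-5.5  6.8 14.4]
S 65 60 z90 108.3 y [-8.5  6.2 13.8]
S 75 26 z90 99.7 y [-2.9  3.4 11.2]
S 85 8 z90 104.4 y [-2.2  1.6  3.3]
S 95 19 z90 110.7 y [-3.7  4.6  8.4]
T -135 6 z90 41.7 y [-2.9 -0.8  1.7]
T -125 9 z90 45.8 y
[... 161 characters left out ...]
3.7]
T -75 11 z90 62.5 y [-5.5 -1.1  3.2]
T -65 12 z90 64.1 y [-6.  -1.1  4.1]
T -55 13 z90 67.3 y [-8.7 -1.8  3.9]
T -45 45 z90 78.3 y [-14.   -1.3  12.9]
T -35 29 z90 83.2 y [-14.5  -1.8  10.6]
T -25 32 z90 86.0 y [-13.6  -0.7  11.6]
T -15 30 z90 87.5 y [-14.5  -1.5  11.5]
T -5 29 z90 90.5 y [-13.7  -1.1  11. ]
T 5 33 z90 94.1 y [-14.   -2.   10.6]
T 15 29 z90 95.8 y [-14.6  -2.2  10.5]
T 25 30 z90 100.4 y [-13.9  -2.   11. ]
T 35 39 z90 118.3 y [-14.5  -1.1  10.7]
T 45 33 z90 119.9 y [-14.1  -3.3  11.7]
T 55 31 z90 122.5 y [-15.2  -2.5  11.2]
T 65 19 z90 108.5 y [-14.5  -3.3  10.6]
T 75 8 z90 100.1 y [-4.6 -1.4  4.7]
T 85 8 z90 103.6 y [-4.1 -1.   1.6]
T 95 18 z90 109.4 y [-8.8 -2.6  6.5]
```

View pics/final.png

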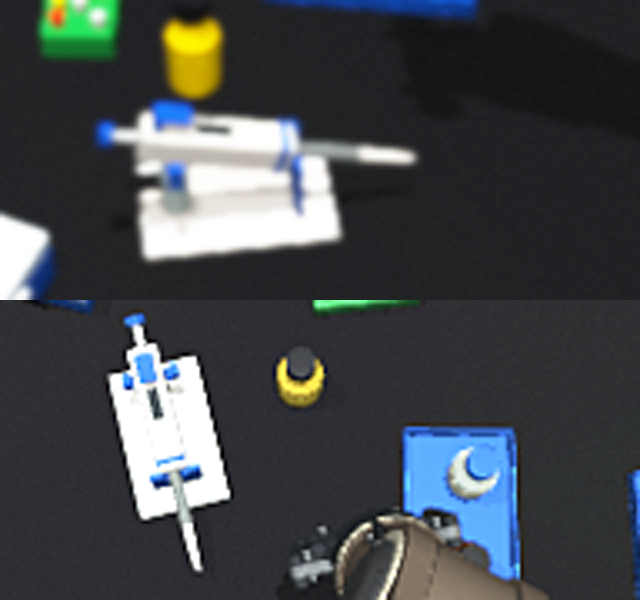

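The top half shows the pipette centred in both forks, hook up, slope about 15.6°, shoulder at the front fork (175,475), and the yellow bottle untouched. Last numeric check of the amber bottle, then I hand in.

Run:
```python
from h import *
p=manip.grab_frame('side');w=cloud(p)
ok=0
for x,y in((.463,-.276),(.5525,-.2785)):
    k=(abs(w[...,0]-x)<.022)&(abs(w[...,1]-y)<.025)&(w[...,2]>.085)&(w[...,2]<.115)
    q=w[k]; print(len(q),np.round(q.mean(0),3) if len(q) else "",np.round(q[:,2].max(),3) if len(q) else ""); ok+=len(q)>8
if ok==2: print(manip.close_job())
```

```text
5 [ 0.46  -0.271  0.096] 0.106
70 [ 0.551 -0.276  0.1  ] 0.11
```

The gripper hides the amber bottle from the side camera, so I move up and check again.

Call:
{"api": "apply_moves", "payload": {
  "commands": [
    {"tx":0,"ty":-0.1,"tz":-0.2,"wx":0,"wy":0,"wz":0},
    {"tx":0,"ty":-0.2,"tz":-0.3,"wx":0,"wy":0,"wz":0},
    {"tx":0,"ty":-0.2,"tz":-0.3,"wx":0,"wy":0,"wz":0},
    {"tx":0,"ty":-0.2,"tz":-0.2,"wx":0,"wy":0,"wz":0},
    {"tx":0,"ty":0,"tz":0,"wx":0,"wy":0,"wz":0}
  ]
}}

```text
time_s: 23.78
tcp_pos: [0.4305, -0.105, 0.2742]
eef_rot: [179.7, -16.3, 17.8]
contact_force: [1.1, -0.1, -0.8]
width: 0.646
finger_force: 0.0
```

Run:
```python
from h import *
ok=0
for n in("side","top"):
  p=manip.grab_frame(n);w=cloud(p)
  for x,y in((.463,-.276),(.5525,-.2785)):
    k=(abs(w[...,0]-x)<.022)&(abs(w[...,1]-y)<.025)&(w[...,2]>.085)&(w[...,2]<.115)
    q=w[k]; print(n,len(q),np.round(q.mean(0),3) if len(q) else "",np.round(q[:,2].max(),3) if len(q) else ""); ok+=len(q)>20 and x<.5
if ok: print(manip.close_job())
```

```text
side 68 [ 0.462 -0.27   0.101] 0.109
side 71 [ 0.551 -0.276  0.099] 0.108
top 82 [ 0.464 -0.275  0.103] 0.108
top 81 [ 0.553 -0.281  0.102] 0.109
the job is handed in; nothing more can be done
None
```

Job handed in at about 24 s of the 69 s allowed: the amber bottle stands upright beside the clear one in the small tray, and the pipette lies hook up on both forks with its shoulder against the front fork (slope about 16°); the judge's verdict was not shown.

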